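Discharge a small computer and plug it into the gated-lever test fixture

ROBOT

A 6-joint arm with a two-finger parallel gripper is mounted at the origin on the work surface. World frame = base frame: x ahead of the robot, y to its left, z up, the work surface at z = 0. Lengths are in mm, angles in rad, forces in N, time in s.
With the tool pointing down it reaches from about 350 to 775 mm from the base axis. Payload 7.3 kg.
Tool frame: the origin (TCP) lies between the finger pads; the fingertips stand tcp_to_tips ahead of it and the grasp point (between the pads) lies 5 mm behind it (tcp_to_tips is the distance from the TCP to the fingertips, in mm); z points along the fingers, x is the direction in which the jaws open and shut, and the axes are right-handed (so a half turn about z gives the same grasp; the last joint's range is limited). The gripper opens to 92 mm and grips with 3 to 60 N. Pads are 19 mm wide; open, the fingers measure 130 mm over their backs; the gripper's body (75 mm by 190 mm) begins 47 mm behind the grasp point.
Start: joints at [-1.264, 0.342, 1.524, -0, 1.275, -0.146], TCP at [229.703, -472.102, 240.741] pointing down, gripper open.
Joint ranges: [-2.53, 2.53], [-0.77, 2.02], [0.04, 2.7], [-1, 4.14], [0.28, 2.66], [-3.11, 3.11]. Speed limits (rad/s): [2.57, 2.57, 3.14, 3.14, 3.14, 3.14].

INTERFACE

Orientations are given as [roll, pitch, yaw] about the fixed x, y, z axes, in that order (R = Rz(yaw) Ry(pitch) Rx(roll)).
In Python, from plant import * gives the robot as it stands.
- The arm moves only by the tool drive_tool, never from a script. Its argument "deltas" is a list of rows, each an object of numbers: "hand": the gripper's target within -1 to 1 (shut at 1, half-way at 0, fully open at -1); "tx", "ty", "tz": the shift along the tool's x, y, z each as a share of 4 cm, from -1 to 1; "wx", "wy", "wz": the turn, a rotation vector about the tool's x, y, z each as a share of 5 degrees, from -1 to 1. In form: [{"hand": .., "tx": .., "ty": .., "tz": .., "wx": .., "wy": .., "wz": ..}, ...]. A call has 1 to 20 rows; each row shifts and turns the commanded pose from where the row before left it, along the tool's axes as they then stand; what a row does not reach is not made up. A row lasts 1/12 s, in which the tool goes at most 41.7 mm and 7.16 degrees, less where a joint would pass 70% of its speed; a pose out of reach is approached as far as the arm can. A call with a number of a shift or a turn outside -1 to 1 is refused whole. A call with a gripper value outside its range is refused whole. The fingers move at their own pace and stop on an object; the grip force is fixed at half the most. Time passes only in rows, so rows that do not move let the fingers close. It gives the time, the measured TCP pose, the force and the opening at its end, in the units of the state.
- get_obs(): the state, without advancing time (a new reading comes with each control period).
- capture(name): name is "side" or "top" or "wrist"; returns the picture (420x560x3 uint8, red, green, blue); there is no depth.
- camera_model(name): a dict with "fx", "fy", "cx", "cy" (pixels), "D" ([k1, k2, p1, p2, k3] as OpenCV has them; the pictures are not rectified), "rvec" (rotation vector, rad) and "tvec" (3), from world to camera coordinates, as OpenCV has them. Camera axes: x right, y down, z forward; pixel columns grow to the right and rows downward; lengths in mm; the calibration is good to about 2 mm. A picture is of the moment at which its call begins: read the wrist's pose just before it. camera_model takes no time and is no camera call; for the wrist camera it gives the pose at the moment of the call.
- close_job(): hands the job in, once; it reports no verdict.
The state is a dict: "time": time; "joint_positions": joint angles; "dq": joint speeds; "tau": joint torques, N m; "tool_pos": TCP position; "tcp_rot": TCP orientation; "contact_force": force on the tool from outside, world axes, zero at the start; "moment": the same for the moment, N m; "grip_width": finger opening in mm.
Only numpy, scipy, OpenCV 4.12 (cv2) and the standard library are available. Lean on these libraries where they do the work, as an engineer would, in place of code of your own. Each camera call takes 0.05 s, during which the arm holds its last target.

TASK

Take the grey computer with the green vent holes out of the orange rack, lay it vents up on the dark anti-static mat and let go of it there so that it discharges, then take it again by its long sides and set it flat in the fixture's pin nest, vents up, with its ports towards the three plugs. Then lift the lever's red T-handle to free the lever from its notch, swing it over towards the nest so that the plugs slide into the ports, let it drop right down into the other notch and let go. Do not drop the computer, and leave the other two computers and the loose things on the table where they are.

Things in the scene. Friction and masses are not known exactly. Their poses are not given: they have to be found in the camera images.
- computer: grey plastic computer case 90 x 58 x 28 mm, about 120 g; 18 green vent holes in one large face, three port openings in one 58 x 28 mm end. Starts standing on a long side in a rack slot. Its z: up as it stands (along the 58 mm); x: out of the vented face (28 mm thick); y: along the 90 mm, away from the ports. Origin: middle of the long side it stands on. Lying vents up, x points up
- computer_center (a point): the middle of the grey computer, 29 mm along its z from its origin, same axes
- computer_ports (a point): the middle of the computer's port end face, 45 mm from its centre along its -y, same axes. The three openings are 14 mm wide, 18 mm high and 18 mm deep
- rack: orange rack, fixed: base 190 (x) x 108 (y) x 8 mm, three slots 60 mm apart along x, each between two rails 31 mm apart whose tops are 27 mm above the table. The computers stand on the base (tops 66 mm above the table), 32 mm free between neighbours, vented faces to the rack's +x, ports to its -y. Origin under its centre
- computer_black: bystander: black computer of the same size in another slot, origin and axes as the grey one
- computer_white: bystander: white computer with dark red vent holes, same size, in another slot, origin and axes as the grey one
- mat: dark anti-static mat fixed on the table, 240 (x) x 150 (y) x 2 mm, origin under its centre, axes along its sides
- fixture: test fixture, fixed, 172 (x) x 312 (y) mm, aluminium deck 36 mm above the table; origin under its centre at table height, z up. Nest on its +y half, lever between two steel quadrant plates on its -y half, and between them the carriage with three plugs, up to 112 mm high, which slides to +y as the lever swings over
- nest_center (a point): where the middle of the computer belongs when nested: 58 mm above the table, 14 mm above the nest's black plate; axes as fixture. Computer's y then along fixture y, its x up. Round-tipped 8 mm pins 16 mm high enclose it with 1.5 mm play a side: two at each end, two along each long side 34 mm either way from its middle (60 mm free between them for a finger)
- nest_ports (a point): where the middle of the computer's port end belongs when nested, 45 mm from nest_center to the fixture's -y
- lever_pivot (a point): the middle of the lever's pivot pin, 56 mm above the table. It runs along the fixture's x, so the lever swings in the fixture's y-z plane. Axes as fixture. The quadrant plates reach 122 mm from it at their horns and stand 16 to 21 mm either side of the lever
- handle (a point): centre of the red T-handle on top of the lever, a drum 26 mm thick and 44 mm long along the fixture's x, 165 mm from the pivot when down; z along the lever. Below it 10 mm neck to 27 mm, then black sleeve 17 mm thick. It lifts along the lever up to 18 mm against a spring (4 to 6 N); 11 mm frees the 6 mm cross pin from its notch (10 mm wide, 98 mm from the pivot)
- lever (a joint): swing of the lever, rad: 0 in the load notch (start), leaning 16 degrees (0.279 rad) from upright away from the nest; 0.5585 in the test notch, leaning as far towards the nest. Little friction; let go between, the pin rides on the plates' round edge and the lever stays. Plug tips are 16 mm clear of the nested computer at 0 and 12 mm inside its ports at 0.5585
- lever_lift (a joint): lift of the T-handle and sleeve along the lever, m: 0 with the pin down in a notch, 0.010 or more while it is out, 0.018 at the stop
- mouse: bystander: black computer mouse, about 104 x 60 x 35 mm, loose
- screwdriver: bystander: screwdriver with a green handle, 170 mm, loose
- tape_roll: bystander: roll of blue tape lying flat, 72 mm across, 19 mm high, loose
- multimeter: bystander: dark green hand multimeter 150 x 75 x 34 mm, loose

How it is judged (in metres and radians):
On the way, in this order (a step that is already met when the one before it is completed fails the run):
1. the grey computer is lifted clear of the rack (height (world z) of computer above 0.05 m), for 0.1 s.
2. the grey computer lies vents up on the anti-static mat, let go (angle between computer's own x axis and vertical below 0.1 rad and height (world z) of computer_center below 0.021 m and x of computer_center in the frame of mat between -0.115 and 0.115 m and y of computer_center in the frame of mat between -0.07 and 0.07 m and contact force between computer and mat above 0.2 N and contact force between computer and the fingers below 0.05 N), for 0.2 s.
3. the grey computer lies in the nest, ports to the plugs, let go, the lever still in its load notch (angle between computer's own x axis and vertical below 0.1 rad and distance between computer_center and nest_center below 0.005 m and distance between computer_ports and nest_ports below 0.006 m and contact force between computer and the fingers below 0.05 N and value of joint lever below 0.08 rad), for 0.2 s.
4. the T-handle is lifted so that the lever is out of its load notch (value of joint lever_lift above 0.008 m and value of joint lever below 0.3 rad), for 0.05 s.
At the end, for the whole second after the job is handed in: The grey computer lies vents up in the nest at rest (its middle within 5 mm and its port end within 6 mm of their places, tilted less than 0.1 rad), and the lever is down in the test notch (swing over 0.52 rad, grip lifted less than 4 mm), so that the plugs are in the ports (value of joint lever above 0.52 rad and value of joint lever_lift below 0.004 m and angle between computer's own x axis and vertical below 0.1 rad and distance between computer_center and nest_center below 0.005 m and distance between computer_ports and nest_ports below 0.006 m and linear speed of computer below 0.02 m/s); the robot touches nothing.
It fails at once if the grey computer is dropped or thrown (faster than 1.5 m/s) (linear speed of computer above 1.5 m/s).
It fails at once if another computer is moved by more than 20 mm (distance of any of computer_black, computer_white from where it was at the start of the episode above 0.02 m).
It fails at once if the mouse, screwdriver, tape roll or multimeter is moved by more than 30 mm (distance of any of mouse, screwdriver, tape_roll, multimeter from where it was at the start of the episode above 0.03 m).
It also fails if it takes over 62 s, if anything falls off the work surface, if the arm or the gripper's body presses on something with over 40 N, if the wrist force passes 120 N, or if a joint passes its speed limit or range.

## Working session

There is one attempt and no reset: what is moved stays moved. The work goes in short steps, Python scripts to look and compute and a tool call to move; the robot and the scene stay as the last step left them, time stands still between calls to the robot, and variables do not carry over. Pictures are saved under pics/ and viewed, and the job is handed in when it is done.

Besides the shell and the picture viewer there is one more tool, called after "Request:" as name([rows], argument=value, ...), one row to a line, values as JSON. drive_tool: Moves the arm, as the interface text tells. Its arguments: {"type":"object","properties":{"deltas":{"type":"array","items":{"type":"object","properties":{"hand":{"type":"number"},"tx":{"type":"number"},"ty":{"type":"number"},"tz":{"type":"number"},"wx":{"type":"number"},"wy":{"type":"number"},"wz":{"type":"number"}}}}},"required":["deltas"]}

```bash
ls; mkdir -p pics
python3 - <<'E'
from plant import *
import cv2,json
o=get_obs(); print(o)
for n in ("side","top","wrist"):
    m=camera_model(n); print(n,m)
    im=capture(n); cv2.imwrite(f"pics/{n}0.png",im[:,:,::-1])
E
```

```text
pics
{'time': 0.0, 'joint_positions': array([-1.26403036e+00,  3.42734450e-01,  1.52499269e+00,  2.58653331e-05,
        1.27543448e+00, -1.45959672e-01]), 'dq': array([-2.96194035e-04, -7.42917971e-05,  1.40447512e-03, -7.12624481e-04,
        8.19763466e-04,  3.80058345e-04]), 'tau': array([-2.98167324e-03, -4.31255329e+01, -2.44222283e+01,  7.13517889e-02,
        5.58763300e-02, -1.34860634e-04]), 'tool_pos': array([ 229.57307147, -471.7176601 ,  240.0473659 ]), 'tcp_rot': array([-3.14133999e+00,  1.54868489e-03, -1.11807804e+00]), 'contact_force': array([-0.13953628, -0.0910701 ,  0.04064945]), 'moment': array([-0.01712102, -0.01341755, -0.00095752]), 'grip_width': 91.72882881674995}
side {'fx': 415.18479126356925, 'fy': 415.18479126356925, 'cx': 280.08568823334423, 'cy': 211.80553014215175, 'D': array([0.00342554, 0.        , 0.        , 0.        , 0.        ]), 'rvec': array([ 0.8886242 , -2.45509154,  1.16694757]), 'tvec': array([432.49045744, 377.2298527 , 838.28178162])}
top {'fx': 434.70627657168404, 'fy': 434.70627657168404, 'cx': 284.33868902748014, 'cy': 207.2516053171656, 'D': array([-0.09635353,  0.        ,  0.        ,  0.        ,  0.        ]), 'rvec': array([ 2.24042653, -2.17977073,  0.07983645]), 'tvec': array([ -51.52400585,  588.77760435, 1198.15062261])}
wrist {'fx': 330.3995574290478, 'fy': 330.3995574290478, 'cx': 281.08669353376524, 'cy': 212.10395019507283, 'D': array([-0.01117214,  0.        ,  0.        ,  0.        ,  0.        ]), 'rvec': array([-2.43323993,  1.52257129,  0.23802759]), 'tvec': array([-525.20078744,  -36.52381265,  391.21434127])}
```

View pics/top0.png

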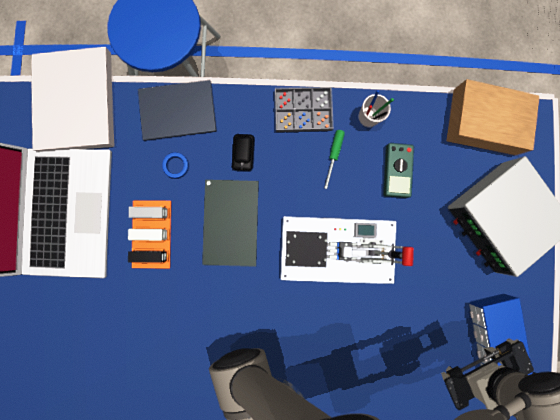

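View pics/side0.png

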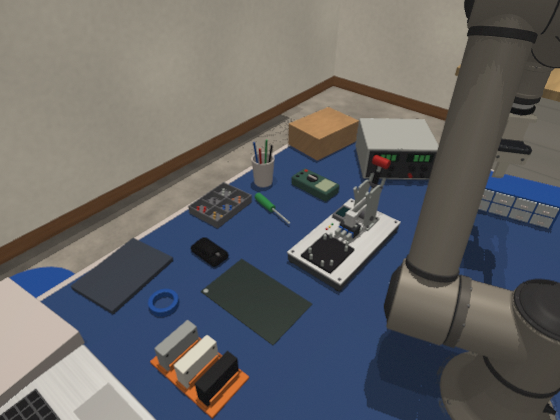

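View pics/wrist0.png

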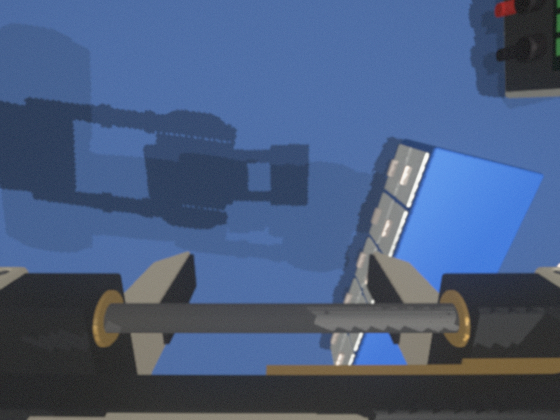

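```bash
cat > h.py <<'E'
from plant import *
import numpy as np, cv2
from scipy.spatial.transform import Rotation as Ro
def pix(cam,uv,z,m=None):
    m=m or camera_model(cam)
    K=np.array([[m['fx'],0,m['cx']],[0,m['fy'],m['cy']],[0,0,1]])
    p=cv2.undistortPoints(np.array(uv,float).reshape(-1,1,2),K,m['D']).reshape(-1,2)
    R=cv2.Rodrigues(m['rvec'])[0]; C=-R.T@m['tvec']
    d=np.c_[p,np.ones(len(p))]@R
    return C+d*((z-C[2])/d[:,2])[:,None]
def proj(cam,P,m=None):
    m=m or camera_model(cam)
    K=np.array([[m['fx'],0,m['cx']],[0,m['fy'],m['cy']],[0,0,1]])
    return cv2.projectPoints(np.array(P,float).reshape(-1,1,3),m['rvec'],m['tvec'],K,m['D'])[0].reshape(-1,2)
def snap(cam,name,crop=None,s=1):
    m=camera_model(cam); im=capture(cam)[:,:,::-1].copy()
    np.save(f'pics/{name}.npy',im)
    v=im
    if crop: x0,y0,x1,y1=crop; v=im[y0:y1,x0:x1]
    cv2.imwrite(f'pics/{name}.png',cv2.resize(v,None,fx=s,fy=s,interpolation=cv2.INTER_CUBIC))
    return im,m
def rect(mask):
    cs,_=cv2.findContours(mask.astype(np.uint8),cv2.RETR_EXTERNAL,cv2.CHAIN_APPROX_NONE)
    c=max(cs,key=cv2.contourArea); return cv2.minAreaRect(c),c
E
python3 - <<'E'
from h import *
im=cv2.imread('pics/top0.png')
def v(n,c,s):
    x0,y0,x1,y1=c; cv2.imwrite(f'pics/{n}.png',cv2.resize(im[y0:y1,x0:x1],None,fx=s,fy=s,interpolation=cv2.INTER_CUBIC))
v('top0_rack',(110,140,270,280),5)
v('top0_fix',(270,200,430,300),5)
R=cv2.Rodrigues(camera_model('top')['rvec'])[0]; print(-R.T@camera_model('top')['tvec'])
R=cv2.Rodrigues(camera_model('side')['rvec'])[0]; print(-R.T@camera_model('side')['tvec'])
im=cv2.imread('pics/side0.png')
v('side0_rack',(130,300,280,412),5)
v('side0_fix',(280,140,420,290),4)
E
```

```text
[ 533.16424324   -4.9849414  1224.98561017]
[ 79.6255059  595.84647581 818.95876515]
```

View pics/top0_rack.png

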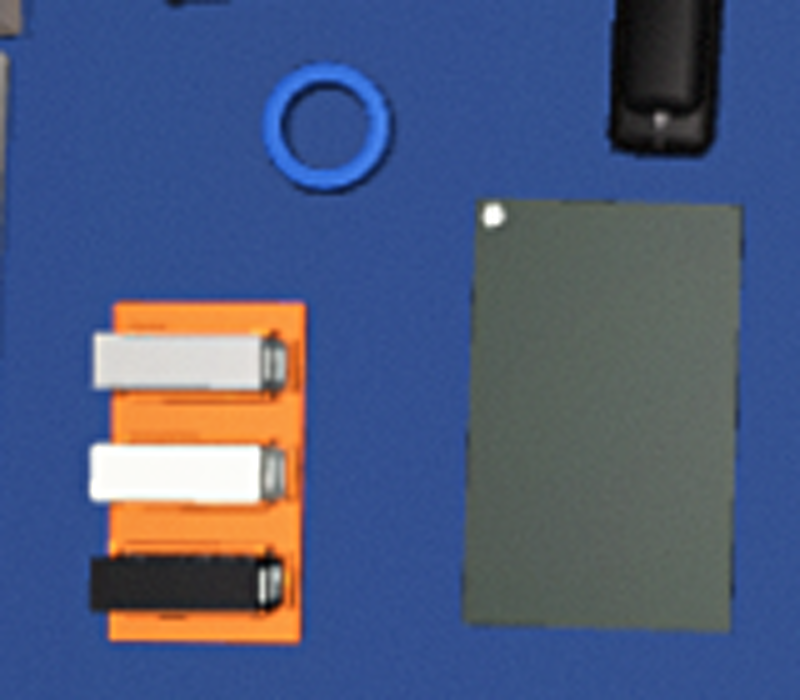

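View pics/top0_fix.png

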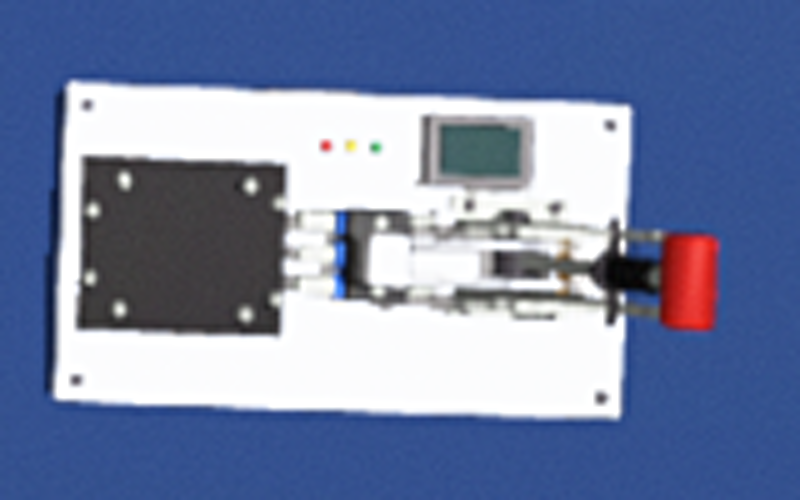

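View pics/side0_rack.png

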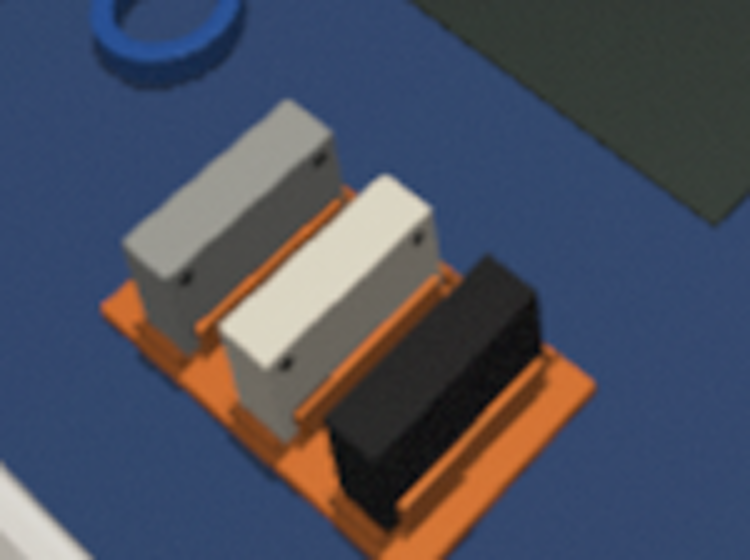

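View pics/side0_fix.png

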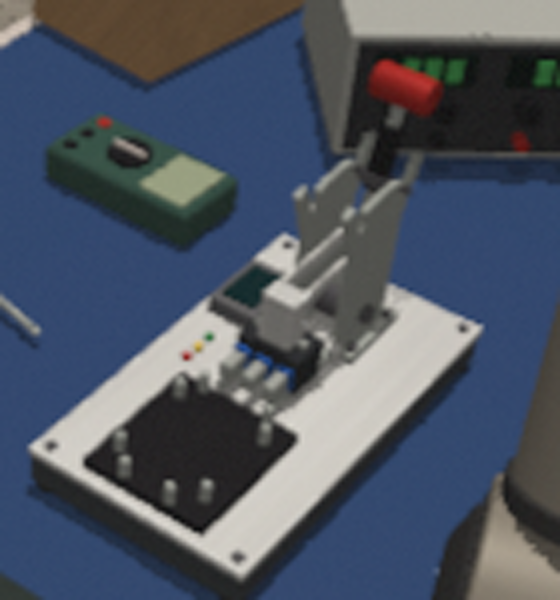

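```bash
python3 - <<'E'
from h import *
np.set_printoptions(precision=1,suppress=True)
m=camera_model('top')
im=cv2.imread('pics/top0.png'); hsv=cv2.cvtColor(im,cv2.COLOR_BGR2HSV)
H,S,V=[hsv[:,:,i].astype(int) for i in range(3)]
def reg(mask,c):
    o=np.zeros_like(mask); x0,y0,x1,y1=c; o[y0:y1,x0:x1]=mask[y0:y1,x0:x1]; return o
def rep(n,mask,z):
    r,c=rect(mask); b=cv2.boxPoints(r); P=pix('top',b,z,m)
    e=[np.linalg.norm(P[i]-P[(i+1)%4])for i in range(4)]
    a=[np.degrees(np.arctan2(*(P[(i+1)%4]-P[i])[[1,0]])) for i in range(4)]
    print(n,'px',r[0],'ctr',P.mean(0),'edges',np.array(e),'ang',np.array(a))
rep('fix',reg((S<80)&(V>150),(270,200,402,290)),36)
rep('plate',reg((V<90)&(S<90),(280,225,330,272)),44)
rep('mat',reg((S<80)&(V<140),(190,170,270,280)),2)
rep('grey',reg((S<40)&(V>170),(125,200,163,222)),66)
rep('white',reg((S<40)&(V>170),(125,222,163,243)),66)
rep('rack',reg((H<20)&(S>120),(120,190,180,280)),8)
rep('red',reg(((H<8)|(H>172))&(S>130),(395,240,420,270)),215)
pins=np.array([(125,180),(251,185),(93,210),(280,203),(90,278),(276,299),(119,309),(246,314)])/5+[270,200]-0.4
P=pix('top',pins,59,m); print(P, P.mean(0))
print([k for k in dir() if not k.startswith('_')])
try: print(tcp_to_tips)
except Exception as e: print(e)
E
python3 -c "
import plant; print([k for k in dir(plant) if not k.startswith('_')]); print(getattr(plant,'tcp_to_tips',None))"
```

```text
fix px (338.0606994628906, 249.982421875) ctr [ 475.7 -186.6   36. ] edges [174.9 315.5 177.2 314.1] ang [ -0.7 -90.7 178.8  88.8]
plate px (306.27325439453125, 248.8951416015625) ctr [477.1 -97.3  44. ] edges [ 91.4 108.9  91.7 108.7] ang [ -0.7 -90.7 179.2  89.1]
mat px (229.98614501953125, 222.47018432617188) ctr [543.9 116.    2. ] edges [239.1 151.1 239.1 149.9] ang [  0.3 -90.1 180.   89.9]
grey px (145.0, 212.0) ctr [564.4 338.2  66. ] edges [86.7 26.7 86.6 26.8] ang [ -88.4 -177.7   91.7    2.4]
white px (144.5, 234.0) ctr [505.7 337.2  66. ] edges [89.2 26.6 89.1 26.7] ang [ -88.3 -177.9   91.8    2.2]
rack px (150.99998474121094, 234.0) ctr [505.  336.2   8. ] edges [190.7 108.  190.1 107.4] ang [   2.2  -88.4 -178.    91.9]
red px (407.0, 256.0) ctr [ 473.9 -322.1  215. ] edges [24.1 42.3 24.1 42.3] ang [ -88.8 -178.9   91.     1.2]
[[ 512.6  -63.8   59. ]
 [ 511.6 -131.6   59. ]
 [ 496.1  -47.    59. ]
 [ 502.4 -147.5   59. ]
 [ 459.7  -46.4   59. ]
 [ 450.9 -146.6   59. ]
 [ 443.5  -62.4   59. ]
 [ 442.5 -130.6   59. ]] [477.4 -97.   59. ]
['H', 'P', 'Ro', 'S', 'Unreachable', 'V', 'camera_model', 'capture', 'close_job', 'cv2', 'get_obs', 'hsv', 'im', 'm', 'np', 'pins', 'pix', 'proj', 'rect', 'reg', 'rep', 'snap', 'tcp_to_tips']
14.0
['Unreachable', 'camera_model', 'capture', 'close_job', 'get_obs', 'tcp_to_tips']
14.0
```

Request:
drive_tool([
  {"hand":-1,"tz":-0.1,"wz":-1},
  {"hand":-1,"tz":-0.1,"wz":-1},
  {"hand":-1,"tz":-0.1,"wz":-1},
  {"hand":-1,"tz":-0.1,"wz":-1},
  {"hand":-1,"tz":-0.1,"wz":-1},
  {"hand":-1,"tz":-0.1,"wz":-1},
  {"hand":-1,"tz":-0.1,"wz":-1},
  {"hand":-1,"tz":-0.1,"wz":-1},
  {"hand":-1,"tz":-0.1,"wz":-1},
  {"hand":-1,"tz":-0.1,"wz":-1},
  {"hand":-1,"wz":-1},
  {"hand":-1,"wz":-1},
  {"hand":-1,"wz":-1},
  {"hand":-1,"wz":-0.2},
])

```text
invalid input
```

Request:
drive_tool([
  {"tx":0.36,"ty":-0.8},
  {"tx":0.36,"ty":-0.8},
  {"tx":0.36,"ty":-0.8},
  {"tx":0.36,"ty":-0.8},
  {"tx":0.36,"ty":-0.8},
  {"tx":0.36,"ty":-0.8},
  {"tx":0.36,"ty":-0.8},
  {"tx":0.36,"ty":-0.8},
  {"tx":0.36,"ty":-0.8},
  {"tx":0.36,"ty":-0.8},
  {"tx":0.36,"ty":-0.8},
  {"tx":0.36,"ty":-0.8},
  {"tx":0.36,"ty":-0.8},
  {"tx":0.36,"ty":-0.8},
  {"tx":0.36,"ty":-0.8},
  {"tx":0.36,"ty":-0.8},
  {"tx":0.36,"ty":-0.8},
  {"tx":0.36,"ty":-0.8},
  {"tx":0.36,"ty":-0.8},
  {"tx":0.36,"ty":-0.8},
])

```text
invalid input
```

Request:
drive_tool([
  {"hand":-1,"tx":0,"ty":0,"tz":-0.1,"wx":0,"wy":0,"wz":-1},
  {"hand":-1,"tx":0,"ty":0,"tz":-0.1,"wx":0,"wy":0,"wz":-1},
  {"hand":-1,"tx":0,"ty":0,"tz":-0.1,"wx":0,"wy":0,"wz":-1},
  {"hand":-1,"tx":0,"ty":0,"tz":-0.1,"wx":0,"wy":0,"wz":-1},
  {"hand":-1,"tx":0,"ty":0,"tz":-0.1,"wx":0,"wy":0,"wz":-1},
  {"hand":-1,"tx":0,"ty":0,"tz":-0.1,"wx":0,"wy":0,"wz":-1},
  {"hand":-1,"tx":0,"ty":0,"tz":-0.1,"wx":0,"wy":0,"wz":-1},
  {"hand":-1,"tx":0,"ty":0,"tz":-0.1,"wx":0,"wy":0,"wz":-1},
  {"hand":-1,"tx":0,"ty":0,"tz":-0.1,"wx":0,"wy":0,"wz":-1},
  {"hand":-1,"tx":0,"ty":0,"tz":-0.1,"wx":0,"wy":0,"wz":-1},
  {"hand":-1,"tx":0,"ty":0,"tz":0,"wx":0,"wy":0,"wz":-1},
  {"hand":-1,"tx":0,"ty":0,"tz":0,"wx":0,"wy":0,"wz":-1},
  {"hand":-1,"tx":0,"ty":0,"tz":0,"wx":0,"wy":0,"wz":-1},
  {"hand":-1,"tx":0,"ty":0,"tz":0,"wx":0,"wy":0,"wz":-0.2},
])

```text
time: 1.32
tool_pos: [229.6, -472.0, 280.5]
tcp_rot: [-3.141, 0.0, 0.037]
contact_force: [0.6, -0.3, 1.4]
grip_width: 92.1
```

Request:
drive_tool([
  {"hand":0.04,"tx":0.36,"ty":-0.8,"tz":0,"wx":0,"wy":0,"wz":0},
  {"hand":0.04,"tx":0.36,"ty":-0.8,"tz":0,"wx":0,"wy":0,"wz":0},
  {"hand":0.04,"tx":0.36,"ty":-0.8,"tz":0,"wx":0,"wy":0,"wz":0},
  {"hand":0.04,"tx":0.36,"ty":-0.8,"tz":0,"wx":0,"wy":0,"wz":0},
  {"hand":0.04,"tx":0.36,"ty":-0.8,"tz":0,"wx":0,"wy":0,"wz":0},
  {"hand":0.04,"tx":0.36,"ty":-0.8,"tz":0,"wx":0,"wy":0,"wz":0},
  {"hand":0.04,"tx":0.36,"ty":-0.8,"tz":0,"wx":0,"wy":0,"wz":0},
  {"hand":0.04,"tx":0.36,"ty":-0.8,"tz":0,"wx":0,"wy":0,"wz":0},
  {"hand":0.04,"tx":0.36,"ty":-0.8,"tz":0,"wx":0,"wy":0,"wz":0},
  {"hand":0.04,"tx":0.36,"ty":-0.8,"tz":0,"wx":0,"wy":0,"wz":0},
  {"hand":0.04,"tx":0.36,"ty":-0.8,"tz":0,"wx":0,"wy":0,"wz":0},
  {"hand":0.04,"tx":0.36,"ty":-0.8,"tz":0,"wx":0,"wy":0,"wz":0},
  {"hand":0.04,"tx":0.36,"ty":-0.8,"tz":0,"wx":0,"wy":0,"wz":0},
  {"hand":0.04,"tx":0.36,"ty":-0.8,"tz":0,"wx":0,"wy":0,"wz":0},
  {"hand":0.04,"tx":0.36,"ty":-0.8,"tz":0,"wx":0,"wy":0,"wz":0},
  {"hand":0.04,"tx":0.36,"ty":-0.8,"tz":0,"wx":0,"wy":0,"wz":0},
  {"hand":0.04,"tx":0.36,"ty":-0.8,"tz":0,"wx":0,"wy":0,"wz":0},
  {"hand":0.04,"tx":0.36,"ty":-0.8,"tz":0,"wx":0,"wy":0,"wz":0},
  {"hand":0.04,"tx":0.36,"ty":-0.8,"tz":0,"wx":0,"wy":0,"wz":0},
  {"hand":0.04,"tx":0.36,"ty":-0.8,"tz":0,"wx":0,"wy":0,"wz":0},
])

```text
time: 2.98
tool_pos: [496.0, 179.1, 280.5]
tcp_rot: [3.141, 0.0, 0.032]
contact_force: [0.5, -0.2, 0.4]
grip_width: 44.0
```

Request:
drive_tool([
  {"hand":0.04,"tx":0.37,"ty":-0.78,"tz":0.4,"wx":0,"wy":0,"wz":0},
  {"hand":0.04,"tx":0.37,"ty":-0.78,"tz":0.4,"wx":0,"wy":0,"wz":0},
  {"hand":0.04,"tx":0.37,"ty":-0.78,"tz":0.4,"wx":0,"wy":0,"wz":0},
  {"hand":0.04,"tx":0.37,"ty":-0.78,"tz":0.4,"wx":0,"wy":0,"wz":0},
  {"hand":0.04,"tx":0.37,"ty":-0.78,"tz":0.4,"wx":0,"wy":0,"wz":0},
  {"hand":0.04,"tx":0,"ty":0,"tz":0,"wx":0,"wy":0,"wz":0},
])

```text
time: 3.48
tool_pos: [563.7, 340.1, 194.3]
tcp_rot: [3.14, 0.007, 0.035]
contact_force: [-1.7, -1.5, -0.9]
grip_width: 43.8
```

Run:
```python
from h import *
np.set_printoptions(precision=3,suppress=True)
o=get_obs(); print(o['tool_pos'],o['tcp_rot'],o['joint_positions'])
im,m=snap('wrist','w1',s=1.4)
R=cv2.Rodrigues(m['rvec'])[0]; C=-R.T@m['tvec']; print('cam',C,R[2], 'tcp px',proj('wrist',[o['tool_pos']],m))
```

```text
[563.743 340.08  194.265] [3.14  0.007 0.035] [0.426 0.629 1.178 0.002 1.342 0.39 ]
cam [562.978 423.119 337.461] [ 0.005 -0.306 -0.952] tcp px [[278.536 283.832]]
```

View pics/w1.png

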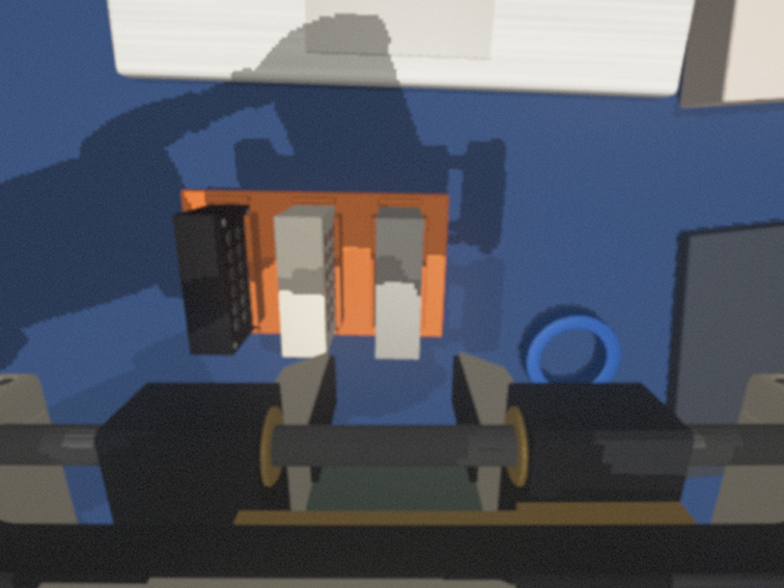

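Run:
```python
from h import *
np.set_printoptions(precision=1,suppress=True)
m=camera_model('wrist')
im=np.load('pics/w1.npy')
v=im[130:275,180:330]; cv2.imwrite('pics/w1c.png',cv2.resize(v,None,fx=5,fy=5,interpolation=cv2.INTER_CUBIC))
hsv=cv2.cvtColor(im,cv2.COLOR_BGR2HSV)
H,S,V=[hsv[:,:,i].astype(int) for i in range(3)]
for y in (205,215,225,235,245,252):
    row=im[y,255:315].astype(int); 
    mk=np.where((S[y,255:315]<60)&(V[y,255:315]>90))[0]; 
    if len(mk): P=pix('wrist',[(255+mk[0]-.5,y),(255+mk[-1]+.5,y)],66,m); print(y,mk[0]+255,mk[-1]+255,P[:,:2],P.mean(0)[0], P[1,0]-P[0,0])
print(pix('wrist',[(285,256),(285,159),(285,150)],66,m))
```

```text
205 268 299 [[552.4 338.7]
 [580.  339.7]] 566.1664536617061 27.61122810000427
215 268 299 [[552.6 329.6]
 [580.4 330.7]] 566.5020799633667 27.881640797774935
225 268 299 [[552.8 320.4]
 [580.9 321.4]] 566.8444011778308 28.157986256030085
235 269 299 [[553.9 310.9]
 [581.4 311.9]] 567.6382574911124 27.551225121765242
245 267 300 [[552.3 301.2]
 [582.8 302.3]] 567.5495660483562 30.524952939789273
252 267 299 [[552.4 294.3]
 [582.3 295.4]] 567.3515096376341 29.8400654529172
[[569.3 291.   66. ]
 [565.9 379.   66. ]
 [565.7 386.3  66. ]]
```

View pics/w1c.png

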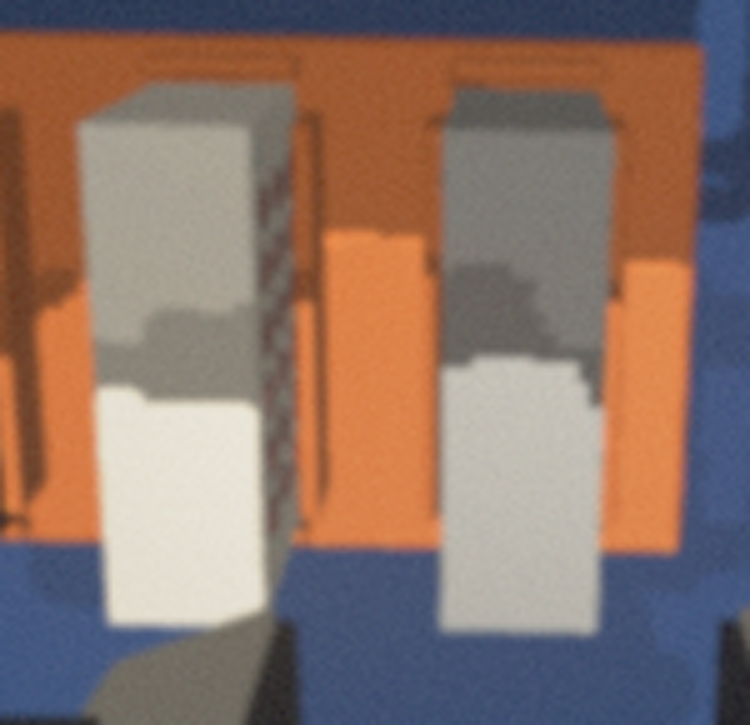

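Request:
drive_tool([
  {"hand":0.04,"tx":0.05,"ty":0.08,"tz":0.6,"wx":0,"wy":0,"wz":0},
  {"hand":0.04,"tx":0,"ty":0,"tz":0.6,"wx":0,"wy":0,"wz":0},
  {"hand":0.04,"tx":0,"ty":0,"tz":0.6,"wx":0,"wy":0,"wz":0},
  {"hand":0.04,"tx":0,"ty":0,"tz":0.6,"wx":0,"wy":0,"wz":0},
  {"hand":0.04,"tx":0,"ty":0,"tz":0.4,"wx":0,"wy":0,"wz":0},
  {"hand":0.04,"tx":0,"ty":0,"tz":0,"wx":0,"wy":0,"wz":0},
  {"hand":0.04,"tx":0,"ty":0,"tz":0,"wx":0,"wy":0,"wz":0},
])

```text
time: 4.12
tool_pos: [566.5, 331.8, 88.9]
tcp_rot: [3.141, 0.001, 0.032]
contact_force: [0.2, -0.1, 0.0]
grip_width: 43.9
```

Request:
drive_tool([
  {"hand":0.04,"tx":-0.01,"ty":-0.13,"tz":0.3,"wx":0,"wy":0,"wz":0},
  {"hand":0.04,"tx":0,"ty":0,"tz":0.3,"wx":0,"wy":0,"wz":0},
  {"hand":0.04,"tx":0,"ty":0,"tz":0,"wx":0,"wy":0,"wz":0},
  {"hand":1,"tx":0,"ty":0,"tz":0,"wx":0,"wy":0,"wz":0},
  {"hand":1,"tx":0,"ty":0,"tz":0,"wx":0,"wy":0,"wz":0},
  {"hand":1,"tx":0,"ty":0,"tz":0,"wx":0,"wy":0,"wz":0},
  {"hand":1,"tx":0,"ty":0,"tz":0,"wx":0,"wy":0,"wz":0},
  {"hand":1,"tx":0,"ty":0,"tz":0,"wx":0,"wy":0,"wz":0},
  {"hand":1,"tx":0,"ty":0,"tz":0,"wx":0,"wy":0,"wz":0},
])

```text
time: 4.87
tool_pos: [566.3, 337.9, 65.2]
tcp_rot: [-3.141, -0.001, 0.034]
contact_force: [-0.1, -0.3, 1.6]
grip_width: 27.6
```

Request:
drive_tool([
  {"hand":1,"tx":0,"ty":0,"tz":-0.3,"wx":0,"wy":0,"wz":0},
  {"hand":1,"tx":0,"ty":0,"tz":-0.6,"wx":0,"wy":0,"wz":0},
  {"hand":1,"tx":0,"ty":0,"tz":-0.7,"wx":0,"wy":0,"wz":0},
  {"hand":1,"tx":0,"ty":0,"tz":-0.7,"wx":0,"wy":0,"wz":0},
  {"hand":1,"tx":0,"ty":0,"tz":-0.6,"wx":0,"wy":0,"wz":0.2},
  {"hand":1,"tx":0,"ty":0.3,"tz":-0.1,"wx":0,"wy":0,"wz":0.2},
  {"hand":1,"tx":0,"ty":0.6,"tz":0,"wx":0,"wy":0,"wz":0},
  {"hand":1,"tx":0,"ty":0.8,"tz":0,"wx":0,"wy":0,"wz":0},
  {"hand":1,"tx":0,"ty":0.8,"tz":0,"wx":0,"wy":0,"wz":0},
  {"hand":1,"tx":0,"ty":0.8,"tz":0,"wx":0,"wy":0,"wz":0},
  {"hand":1,"tx":0,"ty":0.8,"tz":0,"wx":0,"wy":0,"wz":0},
  {"hand":1,"tx":0,"ty":0.8,"tz":0,"wx":0,"wy":0,"wz":0},
  {"hand":1,"tx":0,"ty":0.6,"tz":0,"wx":0,"wy":0.3,"wz":0},
  {"hand":1,"tx":0,"ty":0,"tz":0,"wx":0,"wy":0.7,"wz":0},
  {"hand":1,"tx":0,"ty":0,"tz":0,"wx":0,"wy":1,"wz":0},
  {"hand":1,"tx":0,"ty":0,"tz":0,"wx":0,"wy":1,"wz":0},
  {"hand":1,"tx":0,"ty":0,"tz":0,"wx":0,"wy":1,"wz":0},
  {"hand":1,"tx":0,"ty":0,"tz":0,"wx":0,"wy":0,"wz":0},
])

```text
time: 6.37
tool_pos: [562.1, 117.1, 183.0]
tcp_rot: [3.141, -0.347, -0.001]
contact_force: [-1.7, 0.3, -1.6]
grip_width: 27.7
```

Request:
drive_tool([
  {"hand":1,"tx":0,"ty":0,"tz":0,"wx":0,"wy":1,"wz":0},
  {"hand":1,"tx":0,"ty":0,"tz":0,"wx":0,"wy":1,"wz":0},
  {"hand":1,"tx":0,"ty":0,"tz":0,"wx":0,"wy":1,"wz":0},
  {"hand":1,"tx":0,"ty":0,"tz":0,"wx":0,"wy":1,"wz":0},
  {"hand":1,"tx":0,"ty":0,"tz":0,"wx":0,"wy":0,"wz":0},
  {"hand":1,"tx":0,"ty":0,"tz":0,"wx":0,"wy":0,"wz":0},
  {"hand":1,"tx":0,"ty":0,"tz":0,"wx":0,"wy":0,"wz":0},
])

```text
time: 6.95
tool_pos: [571.3, 125.4, 207.2]
tcp_rot: [3.124, -0.662, -0.001]
contact_force: [0.6, -0.0, -0.6]
grip_width: 27.8
```

```bash
cat >> h.py <<'E'
def goto(P,rpy=None):
    "prints tool-axis shift (units of 40mm) and rotation vec (units 5deg) from the present pose"
    o=get_obs(); R=Ro.from_euler('xyz',o['tcp_rot'])
    d=R.inv().apply(np.array(P)-o['tool_pos'])/40
    print('at',o['tool_pos'].round(1),o['tcp_rot'].round(3),'shift',d.round(2),'norm',np.linalg.norm(d).round(2))
    if rpy is not None: print('turn',(np.degrees((R.inv()*Ro.from_euler('xyz',rpy)).as_rotvec())/5).round(2))
E
python3 - <<'E'
from h import *
print(get_obs()['joint_positions'])
im,m=snap('side','s2',(130,180,380,380),3.2)
goto([543,116,90])
goto([543,116,56])
E
```

```text
[ 0.1386849   0.24849568  1.97152476 -0.37329807  0.28483365  0.47006595]
at [571.2 125.3 207. ] [ 3.125e+00 -6.620e-01 -1.000e-03] shift [-2.35  0.2   1.88] norm 3.02
at [571.2 125.3 207. ] [ 3.125e+00 -6.620e-01 -1.000e-03] shift [-2.87  0.19  2.55] norm 3.85
```

View pics/s2.png

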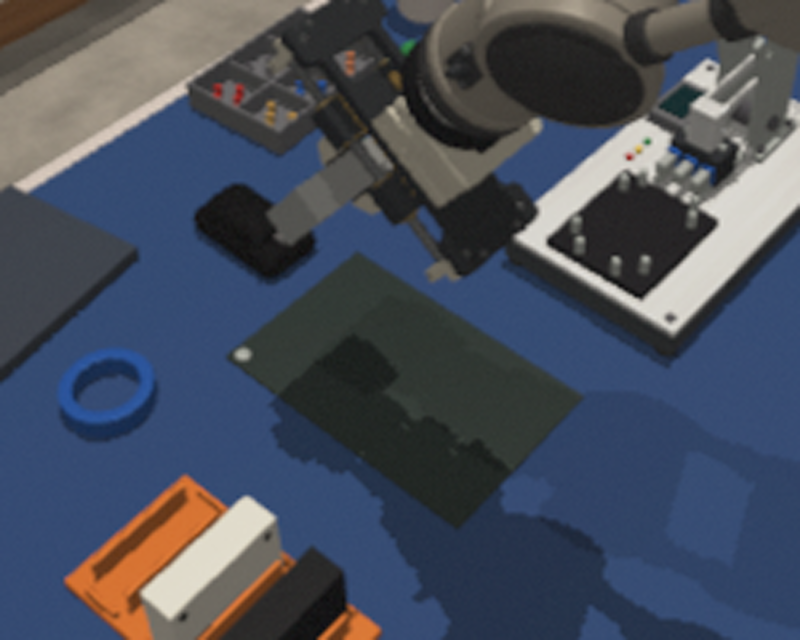

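Run:
```python
from h import *
goto([540,100,200],[np.pi,-0.698,0.873])
```

```text
at [571.2 125.3 207. ] [ 3.125e+00 -6.620e-01 -1.000e-03] shift [-0.72  0.64 -0.33] norm 1.02
turn [ 6.49  0.45 -7.8 ]
```

Request:
drive_tool([
  {"hand":1,"tx":-0.36,"ty":0.32,"tz":-0.16,"wx":0,"wy":0,"wz":0},
  {"hand":1,"tx":-0.36,"ty":0.32,"tz":-0.17,"wx":0,"wy":0,"wz":0},
  {"hand":1,"tx":0,"ty":0,"tz":0,"wx":0.65,"wy":0.04,"wz":-0.78},
  {"hand":1,"tx":0,"ty":0,"tz":0,"wx":0.65,"wy":0.04,"wz":-0.78},
  {"hand":1,"tx":0,"ty":0,"tz":0,"wx":0.65,"wy":0.04,"wz":-0.78},
  {"hand":1,"tx":0,"ty":0,"tz":0,"wx":0.65,"wy":0.04,"wz":-0.78},
  {"hand":1,"tx":0,"ty":0,"tz":0,"wx":0.65,"wy":0.04,"wz":-0.78},
  {"hand":1,"tx":0,"ty":0,"tz":0,"wx":0.65,"wy":0.04,"wz":-0.78},
  {"hand":1,"tx":0,"ty":0,"tz":0,"wx":0.65,"wy":0.04,"wz":-0.78},
  {"hand":1,"tx":0,"ty":0,"tz":0,"wx":0.65,"wy":0.04,"wz":-0.78},
  {"hand":1,"tx":0,"ty":0,"tz":0,"wx":0.65,"wy":0.04,"wz":-0.78},
  {"hand":1,"tx":0,"ty":0,"tz":0,"wx":0.65,"wy":0.04,"wz":-0.78},
  {"hand":1,"tx":0,"ty":0,"tz":0,"wx":0,"wy":0,"wz":0},
  {"hand":1,"tx":0,"ty":0,"tz":0,"wx":0,"wy":0,"wz":0},
  {"hand":1,"tx":0,"ty":0,"tz":0,"wx":0,"wy":0,"wz":0},
])

```text
time: 8.25
tool_pos: [536.9, 101.2, 206.7]
tcp_rot: [-3.12, -0.639, 0.56]
contact_force: [-0.6, 0.8, -0.8]
grip_width: 27.6
```

Run:
```python
from h import *
print(get_obs()['joint_positions'].round(2))
goto([540,100,90],[np.pi,-0.698,0.873])
```

```text
[-0.2   0.21  2.01  0.84  0.61 -1.4 ]
at [536.9 101.2 206.7] [-3.12  -0.639  0.56 ] shift [-1.7   0.12  2.37] norm 2.92
turn [ 1.98  0.64 -2.82]
```

Request:
drive_tool([
  {"hand":1,"tx":0,"ty":0,"tz":0,"wx":0.5,"wy":0.16,"wz":-0.7},
  {"hand":1,"tx":0,"ty":0,"tz":0,"wx":0.5,"wy":0.16,"wz":-0.7},
  {"hand":1,"tx":0,"ty":0,"tz":0,"wx":0.5,"wy":0.16,"wz":-0.7},
  {"hand":1,"tx":0,"ty":0,"tz":0,"wx":0.5,"wy":0.16,"wz":-0.7},
  {"hand":1,"tx":0,"ty":0,"tz":0,"wx":0,"wy":0,"wz":0},
  {"hand":1,"tx":0,"ty":0,"tz":0,"wx":0,"wy":0,"wz":0},
  {"hand":1,"tx":0,"ty":0,"tz":0,"wx":0,"wy":0,"wz":0},
])

```text
time: 8.83
tool_pos: [536.5, 101.9, 206.9]
tcp_rot: [-3.139, -0.698, 0.871]
contact_force: [-0.4, -0.0, -1.8]
grip_width: 27.9
```

Run:
```python
from h import *
print(get_obs()['joint_positions'].round(2))
goto([542,114,90],[np.pi,-0.698,0.873])
```

```text
[-0.3   0.27  1.96  0.92  0.84 -1.79]
at [536.5 101.9 206.9] [-3.139 -0.698  0.871] shift [-1.63 -0.08  2.45] norm 2.94
turn [-0.02  0.   -0.01]
```

Now descend to about 35 mm above the mat first.

Request:
drive_tool([
  {"hand":1,"tx":-0.41,"ty":-0.02,"tz":0.61,"wx":0,"wy":0,"wz":0},
  {"hand":1,"tx":-0.41,"ty":-0.02,"tz":0.61,"wx":0,"wy":0,"wz":0},
  {"hand":1,"tx":-0.41,"ty":-0.02,"tz":0.61,"wx":0,"wy":0,"wz":0},
  {"hand":1,"tx":-0.4,"ty":-0.02,"tz":0.62,"wx":0,"wy":0,"wz":0},
  {"hand":1,"tx":0,"ty":0,"tz":0,"wx":0,"wy":0,"wz":0},
  {"hand":1,"tx":0,"ty":0,"tz":0,"wx":0,"wy":0,"wz":0},
  {"hand":1,"tx":0,"ty":0,"tz":0,"wx":0,"wy":0,"wz":0},
])

```text
time: 9.42
tool_pos: [543.0, 113.9, 91.5]
tcp_rot: [-3.14, -0.699, 0.875]
contact_force: [-0.2, -0.0, -0.6]
grip_width: 27.9
```

Run:
```python
from h import *
print(get_obs()['joint_positions'].round(2))
goto([542,114,56],[np.pi,-0.698,0.873])
im,m=snap('side','s3',(150,180,350,330),4)
im,m=snap('top','t3',(130,120,290,240),5)
```

```text
[-0.27  0.5   2.06  1.24  0.67 -2.2 ]
at [543.  113.9  91.5] [-3.14  -0.699  0.875] shift [-0.58 -0.02  0.67] norm 0.89
turn [-0.02 -0.02  0.01]
```

View pics/s3.png

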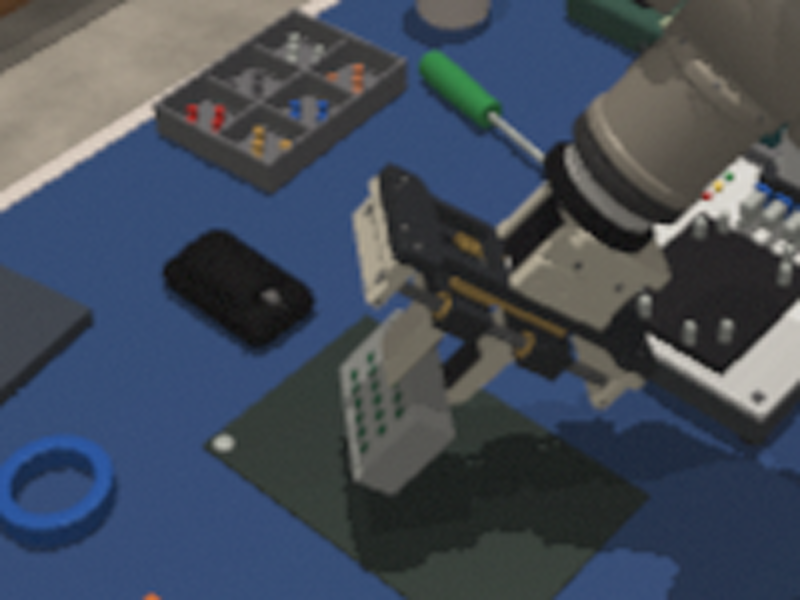

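View pics/t3.png

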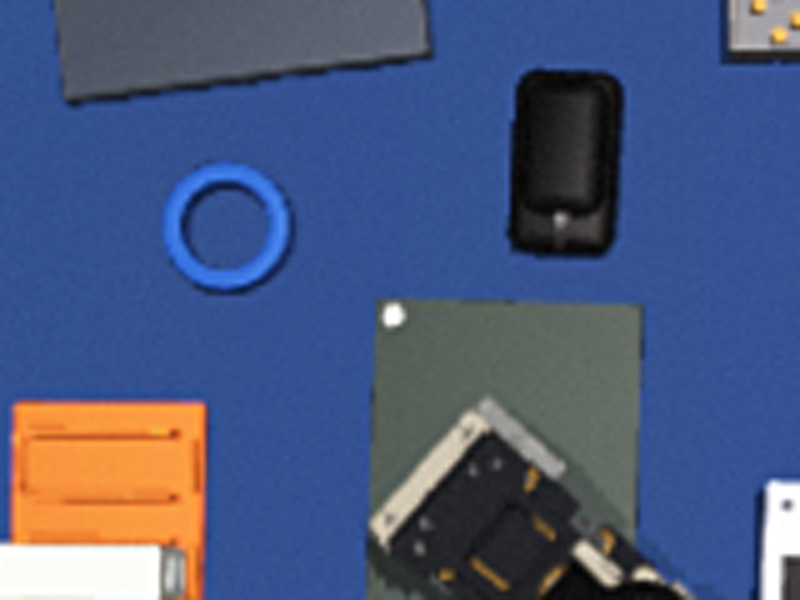

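Request:
drive_tool([
  {"hand":1,"tx":-0.18,"ty":0,"tz":0.22,"wx":0,"wy":0,"wz":0},
  {"hand":1,"tx":-0.18,"ty":0,"tz":0.22,"wx":0,"wy":0,"wz":0},
  {"hand":1,"tx":-0.12,"ty":0,"tz":0.14,"wx":0,"wy":0,"wz":0},
  {"hand":1,"tx":0,"ty":0,"tz":0,"wx":0,"wy":0,"wz":0},
  {"hand":1,"tx":0,"ty":0,"tz":0,"wx":0,"wy":0,"wz":0},
])

```text
time: 9.93
tool_pos: [543.2, 113.7, 61.2]
tcp_rot: [-3.141, -0.7, 0.875]
contact_force: [-0.2, -0.3, -0.4]
grip_width: 27.4
```

Request:
drive_tool([
  {"hand":1,"tx":-0.05,"ty":0,"tz":0.06,"wx":0,"wy":0,"wz":0},
  {"hand":1,"tx":-0.03,"ty":0,"tz":0.04,"wx":0,"wy":0,"wz":0},
  {"hand":1,"tx":0,"ty":0,"tz":0,"wx":0,"wy":0,"wz":0},
  {"hand":1,"tx":0,"ty":0,"tz":0,"wx":0,"wy":0,"wz":0},
])

```text
time: 10.27
tool_pos: [542.8, 114.0, 55.1]
tcp_rot: [-3.14, -0.699, 0.874]
contact_force: [0.2, -0.3, -1.1]
grip_width: 27.6
```

Run:
```python
from h import *
print(get_obs()['contact_force'])
im,m=snap('side','s4',(180,220,300,310),6)
```

```text
[ 0.20557472 -0.32498347 -1.06721359]
```

View pics/s4.png

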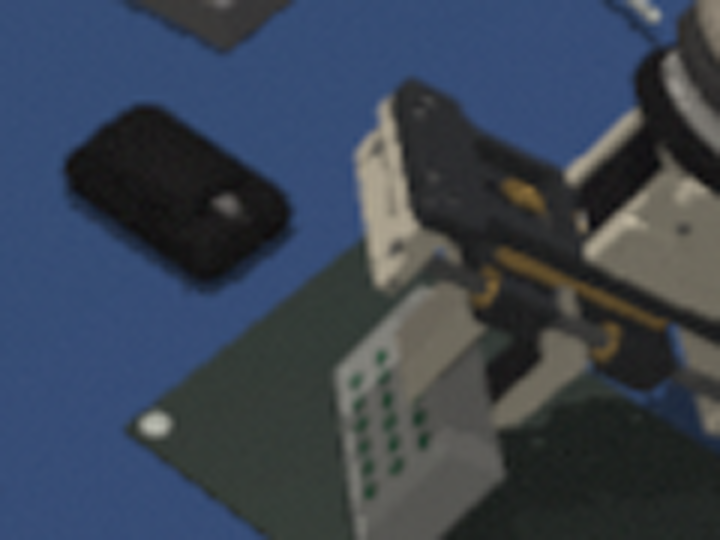

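Request:
drive_tool([
  {"hand":0.35,"tx":0,"ty":0,"tz":0,"wx":0,"wy":0,"wz":0},
  {"hand":0.3,"tx":0,"ty":0,"tz":0,"wx":0,"wy":0,"wz":0},
  {"hand":0.25,"tx":0,"ty":0,"tz":0,"wx":0,"wy":0,"wz":0},
  {"hand":0.15,"tx":0,"ty":0,"tz":0,"wx":0,"wy":0,"wz":0},
  {"hand":0.05,"tx":0,"ty":0,"tz":0,"wx":0,"wy":0,"wz":0},
  {"hand":-0.05,"tx":0,"ty":0,"tz":0,"wx":0,"wy":0,"wz":0},
  {"hand":-0.15,"tx":0,"ty":0,"tz":0,"wx":0,"wy":0,"wz":0},
  {"hand":-0.25,"tx":0,"ty":0,"tz":0,"wx":0,"wy":0,"wz":0},
  {"hand":-0.25,"tx":0,"ty":0,"tz":0,"wx":0,"wy":0,"wz":0},
])

```text
time: 11.07
tool_pos: [542.7, 114.0, 54.8]
tcp_rot: [-3.139, -0.699, 0.874]
contact_force: [0.3, -0.7, 0.5]
grip_width: 56.6
```

Run:
```python
from h import *
print(get_obs()['contact_force'])
im,m=snap('side','s5',(180,220,300,310),6)
```

```text
[ 0.32402277 -0.73280521  0.52333641]
```

View pics/s5.png

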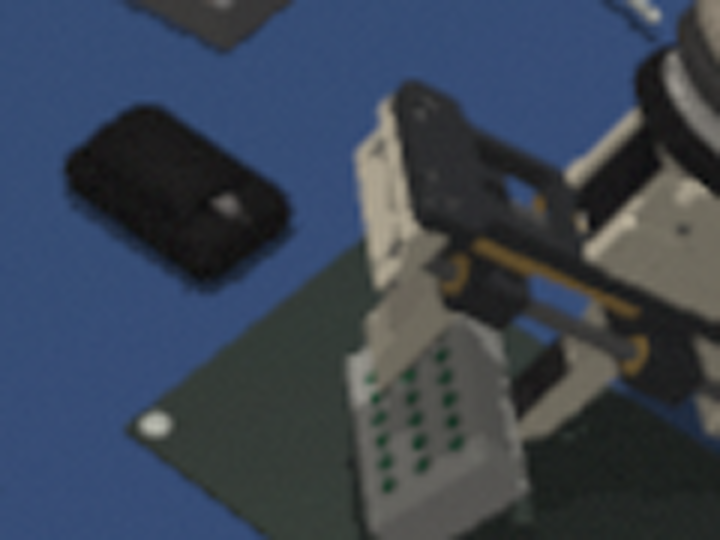

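Request:
drive_tool([
  {"hand":-0.35,"tx":0,"ty":0,"tz":0,"wx":0,"wy":0,"wz":0},
  {"hand":-0.45,"tx":0,"ty":0,"tz":0,"wx":0,"wy":0,"wz":0},
  {"hand":-0.55,"tx":0,"ty":0,"tz":0,"wx":0,"wy":0,"wz":0},
  {"hand":-0.65,"tx":0,"ty":0,"tz":0,"wx":0,"wy":0,"wz":0},
  {"hand":-0.72,"tx":0,"ty":0,"tz":0,"wx":0,"wy":0,"wz":0},
  {"hand":-0.78,"tx":0,"ty":0,"tz":0,"wx":0,"wy":0,"wz":0},
  {"hand":-0.78,"tx":0,"ty":0,"tz":0,"wx":0,"wy":0,"wz":0},
])

```text
time: 11.7
tool_pos: [542.7, 114.0, 54.8]
tcp_rot: [-3.139, -0.699, 0.874]
contact_force: [0.1, 0.1, 0.0]
grip_width: 81.5
```

Run:
```python
from h import *
print(get_obs()['contact_force'])
im,m=snap('side','s6',(180,220,300,310),6)
```

```text
[0.12680786 0.07039729 0.00424621]
```

View pics/s6.png

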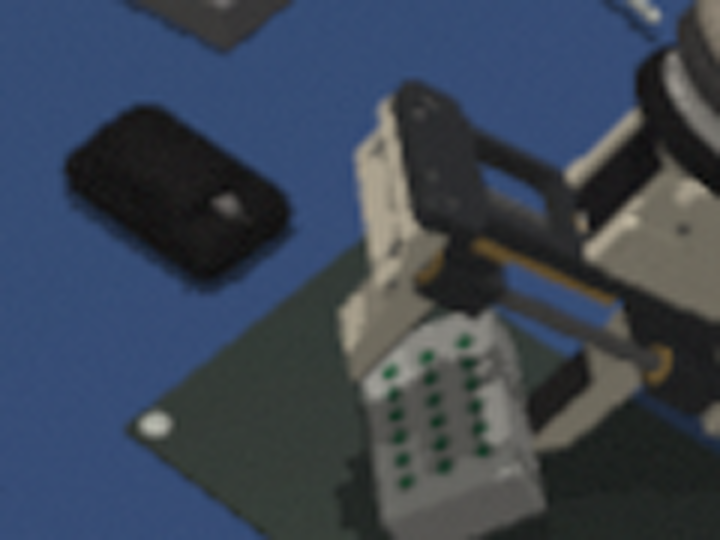

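Request:
drive_tool([
  {"hand":-0.78,"tx":-0.08,"ty":0,"tz":-0.065,"wx":0,"wy":0,"wz":0},
  {"hand":-0.78,"tx":-0.08,"ty":0,"tz":-0.065,"wx":0,"wy":0,"wz":0},
  {"hand":-0.78,"tx":-0.08,"ty":0,"tz":-0.065,"wx":0,"wy":0,"wz":0},
  {"hand":-0.78,"tx":-0.08,"ty":0,"tz":-0.065,"wx":0,"wy":0,"wz":0},
  {"hand":-0.78,"tx":-0.08,"ty":0,"tz":-0.065,"wx":0,"wy":0,"wz":0},
  {"hand":-0.78,"tx":-0.08,"ty":0,"tz":-0.065,"wx":0,"wy":0,"wz":0},
  {"hand":-0.78,"tx":-0.15,"ty":0,"tz":-0.13,"wx":0,"wy":0,"wz":0},
  {"hand":-0.78,"tx":-0.15,"ty":0,"tz":-0.13,"wx":0,"wy":0,"wz":0},
  {"hand":-0.78,"tx":-0.15,"ty":0,"tz":-0.13,"wx":0,"wy":0,"wz":0},
  {"hand":-0.78,"tx":0,"ty":0,"tz":0,"wx":0,"wy":0,"wz":0},
])

```text
time: 12.58
tool_pos: [510.6, 76.0, 54.8]
tcp_rot: [-3.138, -0.699, 0.872]
contact_force: [-1.3, 1.9, 1.4]
grip_width: 81.8
```

Run:
```python
from h import *
print(get_obs()['contact_force'])
im,m=snap('side','s7',(180,220,300,310),6)
```

```text
[-1.26178241  1.90253487  1.36692822]
```

View pics/s7.png

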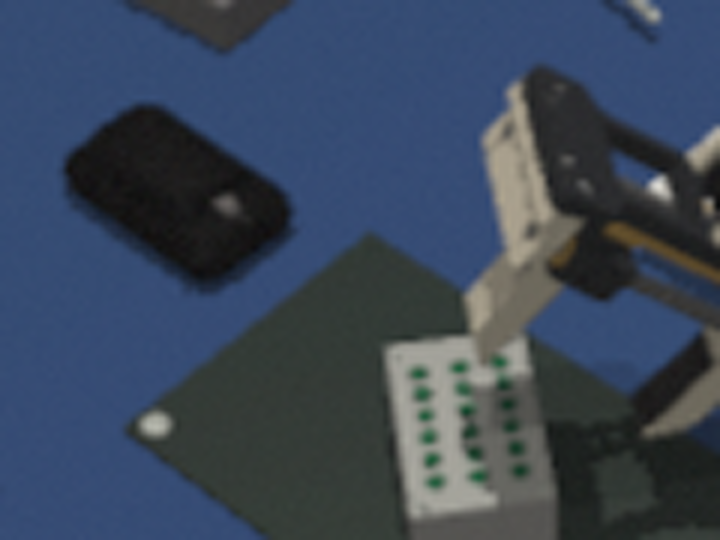

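Request:
drive_tool([
  {"hand":-1,"tx":0.64,"ty":0,"tz":-0.76,"wx":0,"wy":0,"wz":0},
  {"hand":-1,"tx":0.64,"ty":0,"tz":-0.76,"wx":0,"wy":0,"wz":0},
  {"hand":-1,"tx":0.64,"ty":0,"tz":-0.76,"wx":0,"wy":0,"wz":0},
  {"hand":-1,"tx":0,"ty":0,"tz":0,"wx":0,"wy":-1,"wz":0},
  {"hand":-1,"tx":0,"ty":0,"tz":0,"wx":0,"wy":-1,"wz":0},
  {"hand":-1,"tx":0,"ty":0,"tz":0,"wx":0,"wy":-1,"wz":0},
  {"hand":-1,"tx":0,"ty":0,"tz":0,"wx":0,"wy":-1,"wz":0},
  {"hand":-1,"tx":0,"ty":0,"tz":0,"wx":0,"wy":-1,"wz":0},
  {"hand":-1,"tx":0,"ty":0,"tz":0,"wx":0,"wy":-1,"wz":0},
  {"hand":-1,"tx":0,"ty":0,"tz":0,"wx":0,"wy":-1,"wz":0},
  {"hand":-1,"tx":0,"ty":0,"tz":0,"wx":0,"wy":-1,"wz":0},
  {"hand":-1,"tx":0,"ty":0,"tz":0,"wx":0,"wy":0,"wz":0},
  {"hand":-1,"tx":0,"ty":0,"tz":0,"wx":0,"wy":0,"wz":0},
  {"hand":-1,"tx":0,"ty":0,"tz":0,"wx":0,"wy":0,"wz":0},
])

```text
time: 13.8
tool_pos: [511.4, 76.8, 173.6]
tcp_rot: [-3.139, -0.002, 0.876]
contact_force: [0.0, -0.5, -0.3]
grip_width: 91.7
```

Run:
```python
from h import *
print(get_obs()['joint_positions'].round(2))
im,m=snap('wrist','w8',s=1.4)
im,m=snap('side','s8',(180,220,300,310),6)
```

```text
[-0.    0.39  1.65  0.    1.1  -0.88]
```

View pics/w8.png

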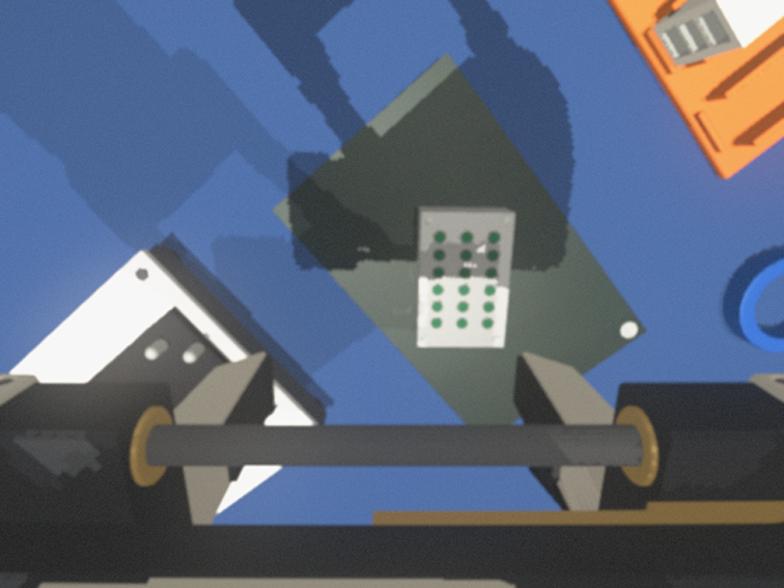

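View pics/s8.png

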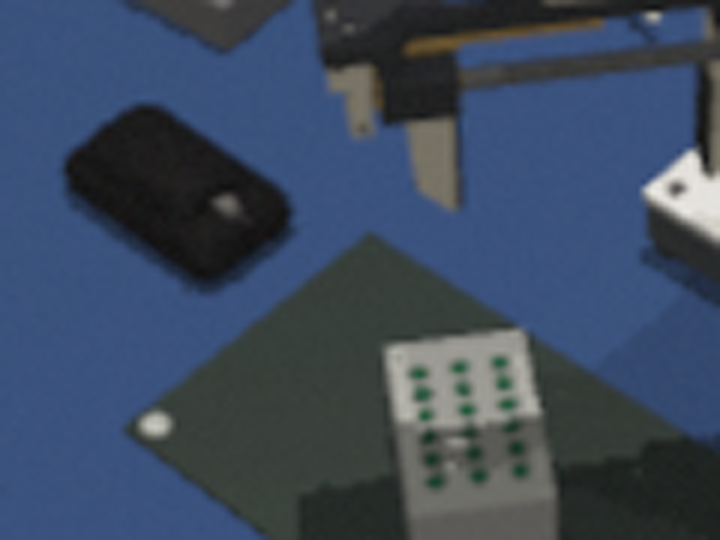

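```bash
cat > mv.py <<'E'
from h import *
np.set_printoptions(precision=2,suppress=True)
def vents(cam,im,m,z,roi):
    hsv=cv2.cvtColor(im,cv2.COLOR_BGR2HSV); H,S,V=[hsv[:,:,i].astype(int) for i in range(3)]
    x0,y0,x1,y1=roi; mk=np.zeros(H.shape,np.uint8)
    mk[y0:y1,x0:x1]=((H>60)&(H<95)&(S>90))[y0:y1,x0:x1]
    n,l,st,ce=cv2.connectedComponentsWithStats(mk,connectivity=8)
    c=[ce[i] for i in range(1,n) if st[i,4]>=4 and st[i,4]<200]
    P=pix(cam,c,z,m)[:,:2]; r=cv2.minAreaRect(P.astype(np.float32))
    ctr=np.mean(cv2.boxPoints(r),0)
    u,s,vt=np.linalg.svd(P-P.mean(0)); a=np.degrees(np.arctan2(vt[0,1],vt[0,0]))
    print(cam,len(c),'mean',P.mean(0),'rect',ctr,r[1],r[2],'long axis deg',a); return P
E
python3 - <<'E'
from mv import *
im=np.load('pics/w8.npy'); m=camera_model('wrist')
vents('wrist',im,m,30,(290,140,375,255))
c=np.array([(421,212),(515,214),(505,347),(417,346)])/1.4
P=pix('wrist',c,30,m); print(P[:,:2],P.mean(0),[np.linalg.norm(P[i]-P[(i+1)%4]) for i in range(4)])
im,m=snap('top','t8',(180,150,300,240),6)
vents('top',im,m,30,(190,170,262,270))
E
```

```text
wrist 16 mean [540.06 111.08] rect [540.26 112.32] (34.39579772949219, 57.611228942871094) 49.75766372680664 long axis deg -38.810083383111426
[[488.17 118.79]
 [526.37 162.59]
 [595.07 105.55]
 [556.26  60.41]] [541.46 111.84  30.  ] [np.float64(58.11648986772218), np.float64(89.28916061114226), np.float64(59.53070088670079), np.float64(89.69213837844251)]Traceback (most recent call last):
  File "<stdin>", line 7, in <module>
  File "mv.py", line 9, in vents
    P=pix(cam,c,z,m)[:,:2]; r=cv2.minAreaRect(P.astype(np.float32))
      ~~~^^^^^^^^^^^
  File "h.py", line 7, in pix
    p=cv2.undistortPoints(np.array(uv,float).reshape(-1,1,2),K,m['D']).reshape(-1,2)
      ~~~~~~~~~~~~~~~~~~~^^^^^^^^^^^^^^^^^^^^^^^^^^^^^^^^^^^^^^^^^^^^^
cv2.error: OpenCV(4.12.0) /io/opencv/modules/calib3d/src/undistort.dispatch.cpp:347: error: (-215:Assertion failed) CV_IS_MAT(_src) && CV_IS_MAT(_dst) && (_src->rows == 1 || _src->cols == 1) && (_dst->rows == 1 || _dst->cols == 1) && _src->cols + _src->rows - 1 == _dst->rows + _dst->cols - 1 && (CV_MAT_TYPE(_src->type) == CV_32FC2 || CV_MAT_TYPE(_src->type) == CV_64FC2) && (CV_MAT_TYPE(_dst->type) == CV_32FC2 || CV_MAT_TYPE(_dst->type) == CV_64FC2) in function 'cvUndistortPointsInternal'
```

View pics/t8.png

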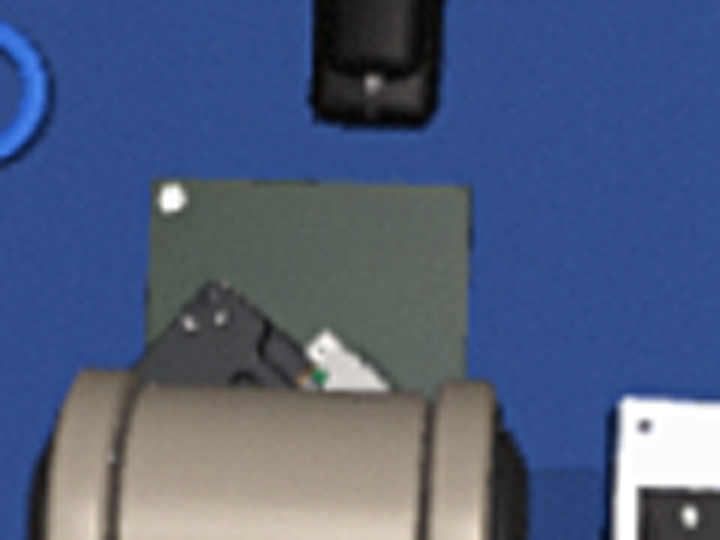

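Request:
drive_tool([
  {"hand":-1,"tx":0.58,"ty":0,"tz":0,"wx":0,"wy":0,"wz":0},
  {"hand":-1,"tx":0.57,"ty":0,"tz":0.3,"wx":0,"wy":0,"wz":0},
  {"hand":-1,"tx":0,"ty":0,"tz":0.7,"wx":0,"wy":0,"wz":0},
  {"hand":-1,"tx":0,"ty":0,"tz":0.7,"wx":0,"wy":0,"wz":0},
  {"hand":-1,"tx":0,"ty":0,"tz":0.7,"wx":0,"wy":0,"wz":0},
  {"hand":-1,"tx":0,"ty":0,"tz":0.6,"wx":0,"wy":0,"wz":0},
  {"hand":-1,"tx":0,"ty":0,"tz":0.4,"wx":0,"wy":0,"wz":0},
  {"hand":-1,"tx":0,"ty":0,"tz":0.2,"wx":0,"wy":0,"wz":0},
  {"hand":-1,"tx":0,"ty":0,"tz":0,"wx":0,"wy":0,"wz":0},
  {"hand":-1,"tx":0,"ty":0,"tz":0,"wx":0,"wy":0,"wz":0},
])

```text
time: 14.78
tool_pos: [541.5, 111.9, 30.5]
tcp_rot: [-3.14, -0.001, 0.875]
contact_force: [1.0, -0.3, 0.7]
grip_width: 92.1
```

Request:
drive_tool([
  {"hand":-1,"tx":0,"ty":0,"tz":0.22,"wx":0,"wy":0,"wz":0},
  {"hand":-1,"tx":0,"ty":0,"tz":0,"wx":0,"wy":0,"wz":0},
  {"hand":1,"tx":0,"ty":0,"tz":0,"wx":0,"wy":0,"wz":0},
  {"hand":1,"tx":0,"ty":0,"tz":0,"wx":0,"wy":0,"wz":0},
  {"hand":1,"tx":0,"ty":0,"tz":0,"wx":0,"wy":0,"wz":0},
  {"hand":1,"tx":0,"ty":0,"tz":0,"wx":0,"wy":0,"wz":0},
  {"hand":1,"tx":0,"ty":0,"tz":0,"wx":0,"wy":0,"wz":0},
  {"hand":1,"tx":0,"ty":0,"tz":0,"wx":0,"wy":0,"wz":0},
  {"hand":1,"tx":0,"ty":0,"tz":0,"wx":0,"wy":0,"wz":0},
])

```text
time: 15.53
tool_pos: [541.2, 112.3, 21.4]
tcp_rot: [-3.14, -0.001, 0.875]
contact_force: [0.3, -0.2, 1.7]
grip_width: 57.9
```

Request:
drive_tool([
  {"hand":1,"tx":0,"ty":0,"tz":-0.3,"wx":0,"wy":0,"wz":0},
  {"hand":1,"tx":0,"ty":0,"tz":-0.6,"wx":0,"wy":0,"wz":0},
  {"hand":1,"tx":0,"ty":0,"tz":-0.6,"wx":0,"wy":0,"wz":0.5},
  {"hand":1,"tx":0,"ty":0,"tz":-0.6,"wx":0,"wy":0,"wz":1},
  {"hand":1,"tx":0,"ty":0,"tz":-0.6,"wx":0,"wy":0,"wz":1},
  {"hand":1,"tx":0,"ty":0,"tz":-0.5,"wx":0,"wy":0,"wz":1},
  {"hand":1,"tx":0,"ty":0,"tz":0,"wx":0,"wy":0,"wz":1},
  {"hand":1,"tx":0,"ty":0,"tz":0,"wx":0,"wy":0,"wz":1},
  {"hand":1,"tx":0,"ty":0,"tz":0,"wx":0,"wy":0,"wz":1},
  {"hand":1,"tx":0,"ty":0,"tz":0,"wx":0,"wy":0,"wz":1},
  {"hand":1,"tx":0,"ty":0,"tz":0,"wx":0,"wy":0,"wz":1},
  {"hand":1,"tx":0,"ty":0,"tz":0,"wx":0,"wy":0,"wz":1},
  {"hand":1,"tx":0,"ty":0,"tz":0,"wx":0,"wy":0,"wz":0.7},
  {"hand":1,"tx":0,"ty":0,"tz":0,"wx":0,"wy":0,"wz":0},
  {"hand":1,"tx":0,"ty":0,"tz":0,"wx":0,"wy":0,"wz":0},
])

```text
time: 16.78
tool_pos: [541.1, 112.0, 149.0]
tcp_rot: [-3.14, 0.002, -0.013]
contact_force: [-0.1, 0.7, -1.4]
grip_width: 58.1
```

Run:
```python
from h import *
print(get_obs()['joint_positions'].round(2))
goto([477,-97,150],[np.pi,0,-0.014])
im,m=snap('wrist','w9',s=1.4)
```

```text
[0.06 0.48 1.58 0.   1.09 0.08]
at [541.1 112.  149. ] [-3.14e+00  2.00e-03 -1.30e-02] shift [-1.54  5.25 -0.03] norm 5.47
turn [-0.02  0.02  0.01]
```

View pics/w9.png

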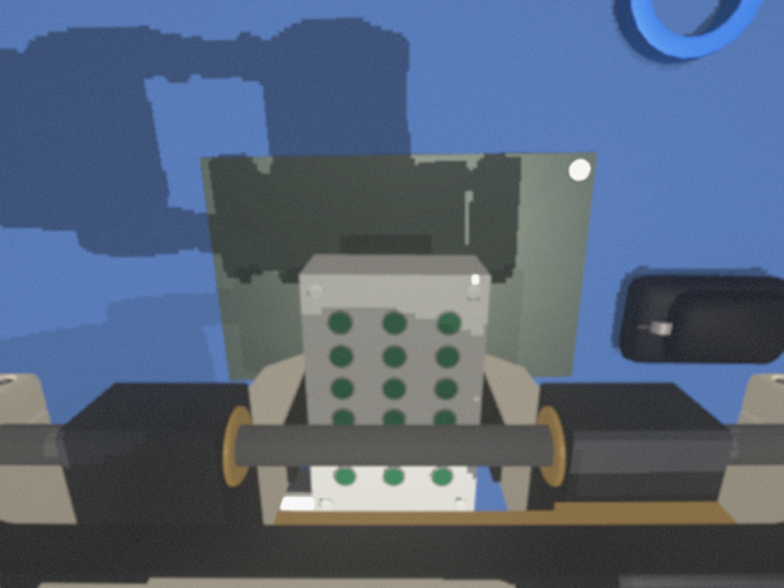

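Run:
```python
from mv import *
m=camera_model('wrist'); o=get_obs(); z=o['tool_pos'][2]+8.6; print(o['tool_pos'])
c=np.array([(340.5,322.5),(394.5,322.5),(449,322.5),(345,476),(393.5,476),(442,476)])/1.4-.15
P=pix('wrist',c,z,m); print(P[:,:2],P.mean(0))
a=P[:3].mean(0)-P[3:].mean(0); print('long axis deg',np.degrees(np.arctan2(a[1],a[0])), np.linalg.norm(a))
s=pix('wrist',np.array([(315,291),(474,292),(326,504),(459,504)])/1.4-.15,z,m); print(s[:,:2],s.mean(0))
e=pix('wrist',np.array([(302,273),(489,273)])/1.4-.15,z,m); print(e)
```

```text
[541.17 112.02 149.1 ]
[[526.26 143.6 ]
 [543.08 143.39]
 [560.05 143.17]
 [525.06  86.25]
 [542.02  86.05]
 [558.97  85.83]] [542.57 114.71 157.7 ]
long axis deg 88.88566205451225 57.35716367082085
[[518.98 153.95]
 [567.44 153.01]
 [517.7   74.29]
 [565.29  73.69]] [542.36 113.74 157.7 ]
[[515.43 159.66 157.7 ]
 [571.72 158.94 157.7 ]]
```

Request:
drive_tool([
  {"hand":1,"tx":-0.12,"ty":0.4,"tz":0,"wx":0,"wy":0,"wz":0},
  {"hand":1,"tx":-0.25,"ty":0.85,"tz":0,"wx":0,"wy":0,"wz":0},
  {"hand":1,"tx":-0.25,"ty":0.85,"tz":0,"wx":0,"wy":0,"wz":0},
  {"hand":1,"tx":-0.25,"ty":0.85,"tz":0,"wx":0,"wy":0,"wz":0},
  {"hand":1,"tx":-0.25,"ty":0.85,"tz":0,"wx":0,"wy":0,"wz":0},
  {"hand":1,"tx":-0.25,"ty":0.85,"tz":0,"wx":0,"wy":0,"wz":0},
  {"hand":1,"tx":-0.17,"ty":0.6,"tz":0.25,"wx":0,"wy":0,"wz":0},
  {"hand":1,"tx":0,"ty":0,"tz":0.5,"wx":0,"wy":0,"wz":0},
  {"hand":1,"tx":0,"ty":0,"tz":0.45,"wx":0,"wy":0,"wz":0},
  {"hand":1,"tx":0,"ty":0,"tz":0,"wx":0,"wy":0,"wz":0},
  {"hand":1,"tx":0,"ty":0,"tz":0,"wx":0,"wy":0,"wz":0},
  {"hand":1,"tx":0,"ty":0,"tz":0,"wx":0,"wy":0,"wz":0},
])

```text
time: 17.83
tool_pos: [477.1, -96.9, 101.7]
tcp_rot: [-3.14, 0.0, -0.014]
contact_force: [0.4, -1.2, -1.4]
grip_width: 58.0
```

Run:
```python
from h import *
goto([477,-97,100],[np.pi,0,-0.014])
im,m=snap('wrist','w10',s=1.4)
im,m=snap('side','s10',(280,160,400,280),5)
```

```text
at [477.1 -96.9 101.7] [-3.14   0.    -0.014] shift [-0.    0.    0.04] norm 0.04
turn [-0.01  0.    0.01]
```

View pics/w10.png

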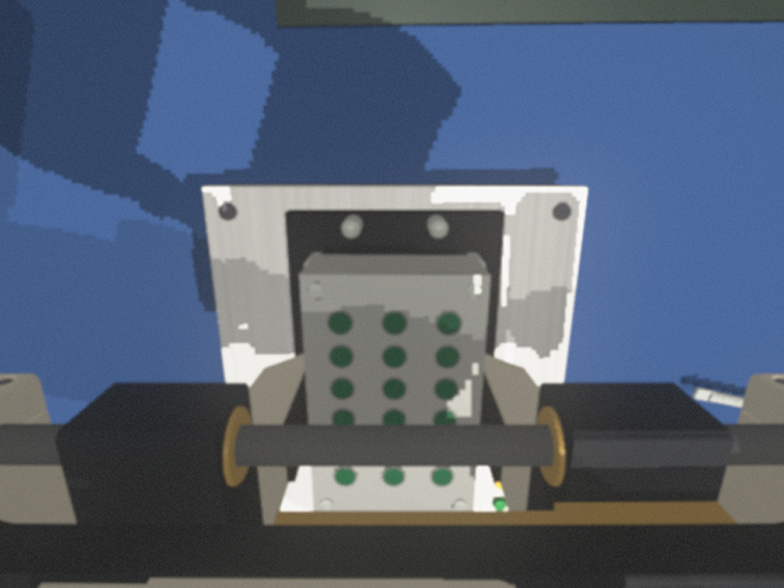

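View pics/s10.png

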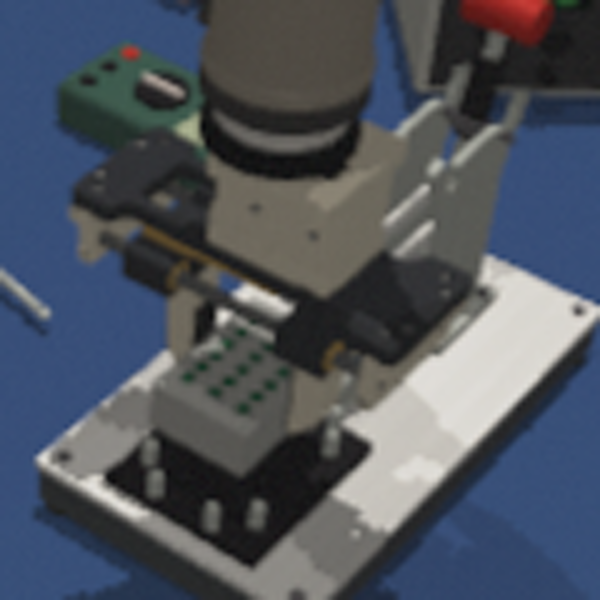

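Run:
```python
from mv import *
m=camera_model('wrist'); o=get_obs(); T=o['tool_pos']; print(T)
im=np.load('pics/w10.npy')
v=im[140:205,195:370]; cv2.imwrite('pics/w10c.png',cv2.resize(v,None,fx=4.5,fy=4.5,interpolation=cv2.INTER_CUBIC))
P=pix('wrist',np.array([(352,230),(438,230)])/1.4-.15,60,m); print('pins',P)
P=pix('wrist',np.array([(288,211),(504,211)])/1.4-.15,44,m); print('plate',P)
P=pix('wrist',np.array([(302,273),(489,273)])/1.4-.15,T[2]+8.6,m); print('top edge',P)
P=pix('wrist',np.array([(310,255),(480,255)])/1.4-.15,T[2]-19.4,m); print('bottom edge',P)
c=np.array([(340.5,322.5),(394.5,322.5),(449,322.5),(345,476),(393.5,476),(442,476)])/1.4-.15
P=pix('wrist',c,T[2]+8.6,m); print(P.mean(0))
for y in (-47,-46): print(proj('wrist',[[459.7,y,60],[459.7,y,44],[496,y,60],[496,y,44]],m)*1.4)
```

```text
[477.41 -96.86 102.06]
pins [[462.65 -44.81  60.  ]
 [497.25 -45.3   60.  ]]
plate [[433.9  -38.82  44.  ]
 [527.19 -40.13  44.  ]]
top edge [[451.68 -49.18 110.66]
 [507.97 -49.99 110.66]]
bottom edge [[449.26 -49.84  82.66]
 [510.32 -50.71  82.66]]
[478.77 -94.19 110.66]
[[344.71 235.31]
 [348.32 228.81]
 [434.63 234.04]
 [431.46 227.63]]
[[344.59 232.85]
 [348.23 226.52]
 [434.66 231.57]
 [431.48 225.34]]
```

View pics/w10c.png

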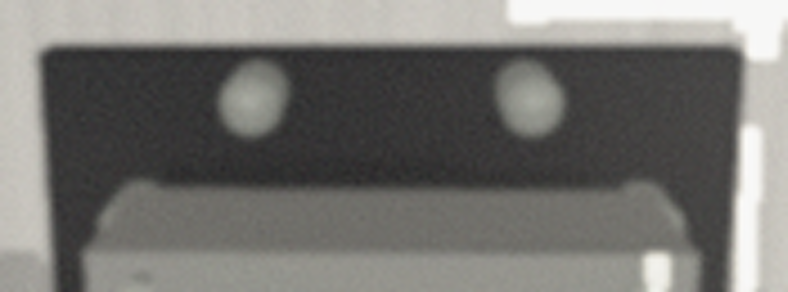

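Request:
drive_tool([
  {"hand":1,"tx":0,"ty":-0.01,"tz":0.25,"wx":0,"wy":0,"wz":0},
  {"hand":1,"tx":0,"ty":0,"tz":0.2,"wx":0,"wy":0,"wz":0},
  {"hand":1,"tx":0,"ty":0,"tz":0.1,"wx":0,"wy":0,"wz":0},
  {"hand":1,"tx":0,"ty":0,"tz":0.1,"wx":0,"wy":0,"wz":0},
  {"hand":1,"tx":0,"ty":0,"tz":0.1,"wx":0,"wy":0,"wz":0},
  {"hand":1,"tx":0,"ty":0,"tz":0.1,"wx":0,"wy":0,"wz":0},
  {"hand":1,"tx":0,"ty":0,"tz":0,"wx":0,"wy":0,"wz":0},
  {"hand":1,"tx":0,"ty":0,"tz":0,"wx":0,"wy":0,"wz":0},
])

```text
time: 18.6
tool_pos: [476.5, -96.5, 66.8]
tcp_rot: [-3.14, 0.001, -0.015]
contact_force: [-0.7, -0.5, 0.0]
grip_width: 57.6
```

Request:
drive_tool([
  {"hand":1,"tx":0,"ty":0,"tz":0.04,"wx":0,"wy":0,"wz":0},
  {"hand":1,"tx":0,"ty":0,"tz":0.03,"wx":0,"wy":0,"wz":0},
  {"hand":1,"tx":0,"ty":0,"tz":0,"wx":0,"wy":0,"wz":0},
  {"hand":1,"tx":0,"ty":0,"tz":0,"wx":0,"wy":0,"wz":0},
])

```text
time: 18.93
tool_pos: [476.6, -96.5, 64.2]
tcp_rot: [-3.14, 0.001, -0.015]
contact_force: [-0.1, 0.3, -1.8]
grip_width: 57.7
```

Run:
```python
from h import *
print(get_obs()['contact_force'])
im,m=snap('side','s11',(280,160,400,280),5)
```

```text
[-0.06561492  0.34062751 -1.80858823]
```

View pics/s11.png

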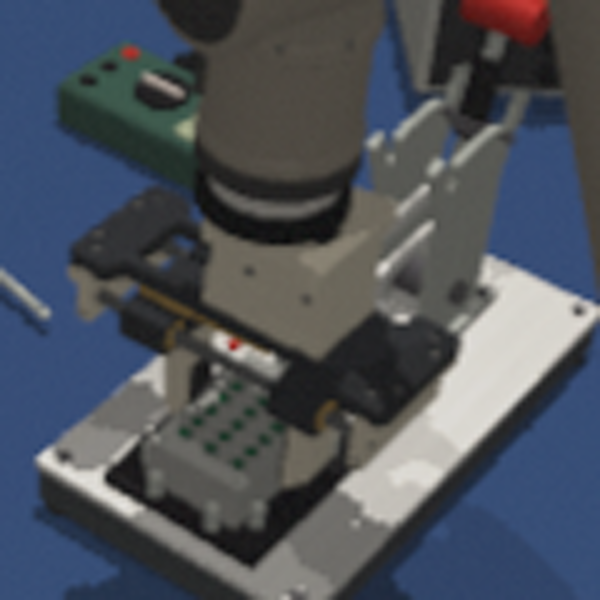

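Request:
drive_tool([
  {"hand":-0.3,"tx":0,"ty":0,"tz":0,"wx":0,"wy":0,"wz":0},
  {"hand":-0.4,"tx":0,"ty":0,"tz":0,"wx":0,"wy":0,"wz":0},
  {"hand":-0.6,"tx":0,"ty":0,"tz":0,"wx":0,"wy":0,"wz":0},
  {"hand":-0.6,"tx":0,"ty":0,"tz":0,"wx":0,"wy":0,"wz":0},
  {"hand":-0.6,"tx":0,"ty":0,"tz":0,"wx":0,"wy":0,"wz":0},
  {"hand":-0.6,"tx":0,"ty":0,"tz":-0.3,"wx":0,"wy":0,"wz":0},
  {"hand":-0.6,"tx":0,"ty":0,"tz":-0.7,"wx":0,"wy":0,"wz":0},
  {"hand":-0.6,"tx":0,"ty":0,"tz":-0.9,"wx":0,"wy":0,"wz":0},
  {"hand":-0.6,"tx":0,"ty":0,"tz":-0.9,"wx":0,"wy":0,"wz":0},
  {"hand":-0.6,"tx":0,"ty":0,"tz":-0.9,"wx":0,"wy":0,"wz":0},
  {"hand":-0.6,"tx":0,"ty":0,"tz":-0.3,"wx":0,"wy":0,"wz":0},
  {"hand":-0.6,"tx":0,"ty":0,"tz":0,"wx":0,"wy":0,"wz":0},
  {"hand":-0.6,"tx":0,"ty":0,"tz":0,"wx":0,"wy":0,"wz":0},
])

```text
time: 20.07
tool_pos: [476.7, -96.7, 224.4]
tcp_rot: [-3.14, -0.0, -0.015]
contact_force: [-0.0, 0.3, -0.3]
grip_width: 73.5
```

Run:
```python
from mv import *
im,m=snap('side','s12',(280,140,420,290),4)
im,m=snap('wrist','w12',s=1.4)
```

```text
(no output)
```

View pics/s12.png

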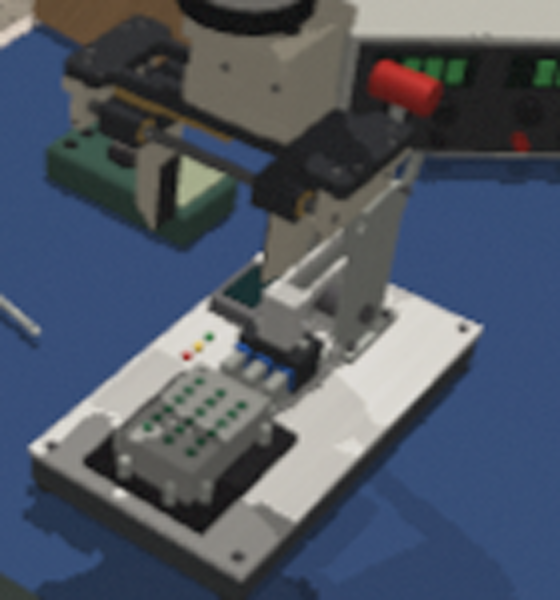

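View pics/w12.png

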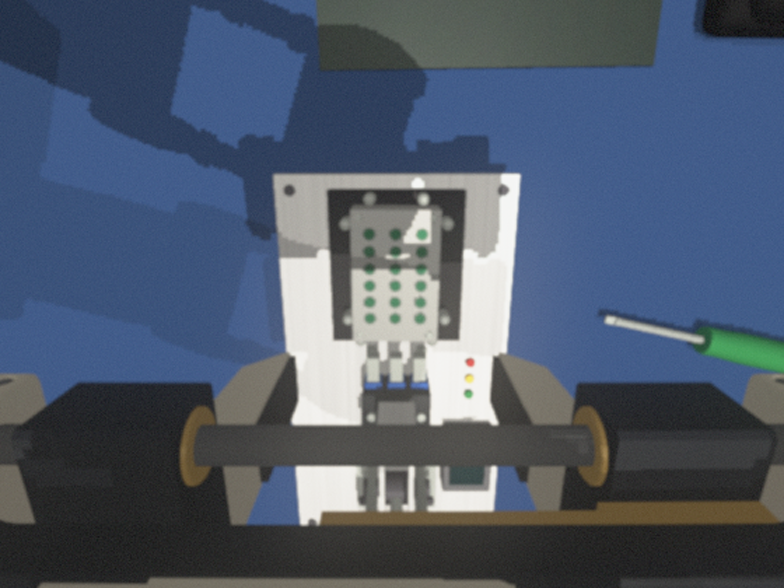

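Run:
```python
from mv import *
for cam,f in (('side','pics/s12.npy'),('top','pics/top0.png')):
    im=np.load(f) if f.endswith('npy') else cv2.imread(f)
    hsv=cv2.cvtColor(im,cv2.COLOR_BGR2HSV).astype(int); mk=((hsv[:,:,0]<8)|(hsv[:,:,0]>172))&(hsv[:,:,1]>130)&(hsv[:,:,2]>50)
    x0,y0,x1,y1=(365,145,400,180) if cam=='side' else (395,240,420,275)
    o=np.zeros_like(mk); o[y0:y1,x0:x1]=mk[y0:y1,x0:x1]
    ys,xs=np.where(o); r,c=rect(o); print(cam,xs.mean(),ys.mean(),xs.min(),xs.max(),ys.min(),ys.max(),r)
    print(proj(cam,[[474,-322,214.6]]))
def tri(a,b):
    A=[]
    for cam,uv in (('side',a),('top',b)):
        A.append((pix(cam,[uv],0)[0],pix(cam,[uv],300)[0]))
    (p,p2),(q,q2)=A; u=p2-p; v=q2-q
    s=np.linalg.lstsq(np.c_[u,-v],q-p,rcond=None)[0]; print(p+s[0]*u,q+s[1]*v)
im=None
tri((381.2,161.8),(407,256))
goto([474,-322,300],[np.pi,0,-np.pi/2-.014])
```

```text
side 380.75 161.42613636363637 372 390 155 168 ((380.6207275390625, 161.55172729492188), (18.382904052734375, 9.979290962219238), 23.198589324951172)
[[381.08 160.66]]
top 407.18781725888323 255.9796954314721 402 412 247 265 ((407.0, 256.0), (18.0, 10.0), 90.0)
[[406.93 255.93]]
[ 473.65 -323.43  210.39] [ 473.58 -323.48  210.41]
at [475.9 -96.5 222.8] [-3.14  0.   -0.01] shift [ 0.03  5.63 -1.94] norm 5.96
turn [ 0.01  0.05 17.99]
```

Request:
drive_tool([
  {"hand":-0.3,"tx":0,"ty":0,"tz":-0.3,"wx":0,"wy":0,"wz":0.5},
  {"hand":-0.3,"tx":0,"ty":0,"tz":-0.4,"wx":0,"wy":0,"wz":1},
  {"hand":-0.3,"tx":0,"ty":0,"tz":-0.4,"wx":0,"wy":0,"wz":1},
  {"hand":-0.3,"tx":0,"ty":0,"tz":-0.4,"wx":0,"wy":0,"wz":1},
  {"hand":-0.3,"tx":0,"ty":0,"tz":-0.4,"wx":0,"wy":0,"wz":1},
  {"hand":-0.3,"tx":0,"ty":0,"tz":-0.3,"wx":0,"wy":0,"wz":1},
  {"hand":-0.3,"tx":0,"ty":0,"tz":0,"wx":0,"wy":0,"wz":1},
  {"hand":-0.3,"tx":0,"ty":0,"tz":0,"wx":0,"wy":0,"wz":1},
  {"hand":-0.3,"tx":0,"ty":0,"tz":0,"wx":0,"wy":0,"wz":1},
  {"hand":-0.3,"tx":0,"ty":0,"tz":0,"wx":0,"wy":0,"wz":1},
  {"hand":-0.3,"tx":0,"ty":0,"tz":0,"wx":0,"wy":0,"wz":1},
  {"hand":-0.3,"tx":0,"ty":0,"tz":0,"wx":0,"wy":0,"wz":1},
  {"hand":-0.3,"tx":0,"ty":0,"tz":0,"wx":0,"wy":0,"wz":1},
  {"hand":-0.3,"tx":0,"ty":0,"tz":0,"wx":0,"wy":0,"wz":1},
  {"hand":-0.3,"tx":0,"ty":0,"tz":0,"wx":0,"wy":0,"wz":1},
  {"hand":-0.3,"tx":0,"ty":0,"tz":0,"wx":0,"wy":0,"wz":1},
  {"hand":-0.3,"tx":0,"ty":0,"tz":0,"wx":0,"wy":0,"wz":1},
  {"hand":-0.3,"tx":0,"ty":0,"tz":0,"wx":0,"wy":0,"wz":1},
  {"hand":-0.3,"tx":0,"ty":0,"tz":0,"wx":0,"wy":0,"wz":0.5},
])

```text
time: 21.75
tool_pos: [476.4, -96.8, 310.2]
tcp_rot: [3.137, 0.003, -1.59]
contact_force: [0.1, -0.4, 0.1]
grip_width: 59.5
```

Request:
drive_tool([
  {"hand":-0.3,"tx":0.4,"ty":0,"tz":0,"wx":0,"wy":0,"wz":0},
  {"hand":-0.3,"tx":0.85,"ty":0,"tz":0,"wx":0,"wy":0,"wz":0},
  {"hand":-0.3,"tx":0.85,"ty":0,"tz":0,"wx":0,"wy":0,"wz":0},
  {"hand":-0.3,"tx":0.85,"ty":0,"tz":0,"wx":0,"wy":0,"wz":0},
  {"hand":-0.3,"tx":0.85,"ty":0,"tz":0,"wx":0,"wy":0,"wz":0},
  {"hand":-0.3,"tx":0.85,"ty":0,"tz":0,"wx":0,"wy":0,"wz":0},
  {"hand":-0.3,"tx":0.85,"ty":0,"tz":0,"wx":0,"wy":0,"wz":0},
  {"hand":-0.3,"tx":0.5,"ty":0,"tz":0,"wx":0,"wy":0,"wz":0},
  {"hand":-0.3,"tx":0.3,"ty":0,"tz":0,"wx":0,"wy":0,"wz":0},
  {"hand":-0.3,"tx":0,"ty":0,"tz":0,"wx":0,"wy":-0.8,"wz":0},
  {"hand":-0.3,"tx":0,"ty":0,"tz":0,"wx":0,"wy":-0.8,"wz":0},
  {"hand":-0.3,"tx":0,"ty":0,"tz":0,"wx":0,"wy":-0.8,"wz":0},
  {"hand":-0.3,"tx":0,"ty":0,"tz":0,"wx":0,"wy":-0.8,"wz":0},
  {"hand":-0.3,"tx":0,"ty":0,"tz":0,"wx":0,"wy":0,"wz":0},
  {"hand":-0.3,"tx":0,"ty":0,"tz":0,"wx":0,"wy":0,"wz":0},
])

```text
time: 23.0
tool_pos: [473.0, -349.0, 310.0]
tcp_rot: [3.138, 0.282, -1.587]
contact_force: [0.7, 0.1, 0.4]
grip_width: 59.7
```

Run:
```python
from h import *
a=np.radians(16)
Rt=Ro.from_euler('z',-.014)*Ro.from_euler('x',a)*Ro.from_euler('xyz',[np.pi,0,-np.pi/2])
rpy=Rt.as_euler('xyz'); print(rpy)
print(get_obs()['joint_positions'].round(2))
H=np.array([474,-322.5,213]); L=-Rt.as_matrix()[:,2]; print(L)
for d in (100,50,0): goto(H+L*d,rpy)
im,m=snap('wrist','w13',s=1.4)
print(proj('wrist',[H],m)*1.4)
```

```text
[-3.14159265  0.27925268 -1.58479633]
[-0.86  0.54  1.06  0.19  1.76  0.74]
[-0.0038588  -0.27561034  0.9612617 ]
at [ 473. -349.  310.] [ 3.138  0.282 -1.587] shift [ 0.03 -0.02  0.01] norm 0.04
turn [ 0.03  0.03 -0.03]
at [ 473. -349.  310.] [ 3.138  0.282 -1.587] shift [ 0.03 -0.02  1.26] norm 1.26
turn [ 0.03  0.03 -0.03]
at [ 473. -349.  310.] [ 3.138  0.282 -1.587] shift [ 0.04 -0.02  2.51] norm 2.51
turn [ 0.03  0.03 -0.03]
[[395.50383961 306.12591416]]
```

View pics/w13.png

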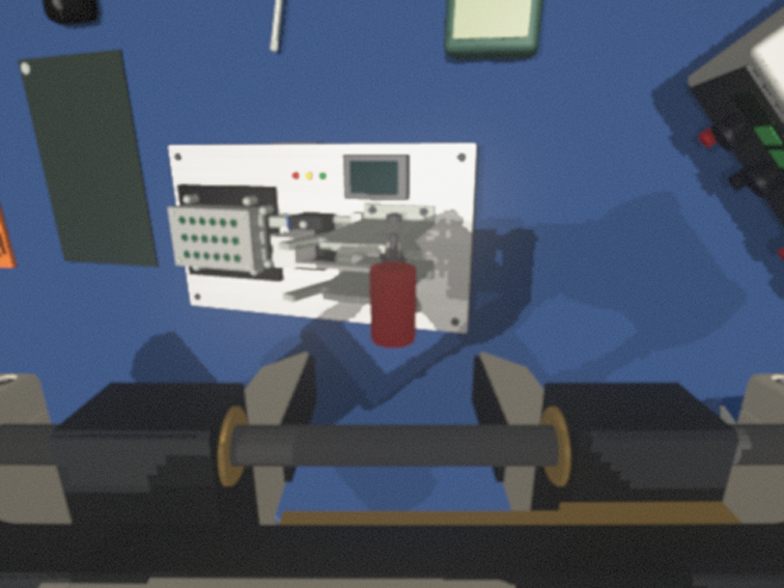

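Request:
drive_tool([
  {"hand":-0.3,"tx":0.04,"ty":-0.02,"tz":0.6,"wx":0,"wy":0,"wz":0},
  {"hand":-0.3,"tx":0,"ty":0,"tz":0.7,"wx":0,"wy":0,"wz":0},
  {"hand":-0.3,"tx":0,"ty":0,"tz":0.7,"wx":0,"wy":0,"wz":0},
  {"hand":-0.3,"tx":0,"ty":0,"tz":0.4,"wx":0,"wy":0,"wz":0},
  {"hand":-0.3,"tx":0,"ty":0,"tz":0.18,"wx":0,"wy":0,"wz":0},
  {"hand":-0.3,"tx":0,"ty":0,"tz":0,"wx":0,"wy":0,"wz":0},
  {"hand":-0.3,"tx":0,"ty":0,"tz":0,"wx":0,"wy":0,"wz":0},
])

```text
time: 23.63
tool_pos: [474.7, -321.7, 213.2]
tcp_rot: [3.142, 0.279, -1.585]
contact_force: [-0.6, -0.9, -0.3]
grip_width: 59.7
```

Run:
```python
from h import *
goto([474,-322.5,213],[-np.pi,.279,-1.585])
im,m=snap('side','s14',(330,110,430,230),5)
```

```text
at [ 474.7 -321.7  213.2] [ 3.142  0.279 -1.585] shift [ 0.02  0.02 -0.  ] norm 0.03
turn [0.   0.   0.01]
```

View pics/s14.png

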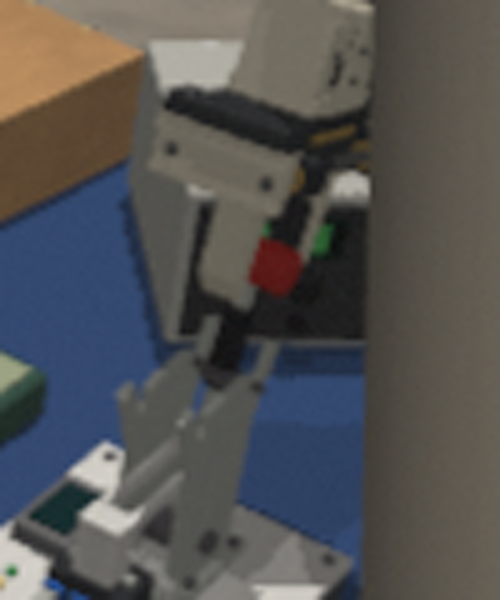

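Request:
drive_tool([
  {"hand":0.2,"tx":0.01,"ty":0,"tz":0.05,"wx":0,"wy":0,"wz":0},
  {"hand":1,"tx":0,"ty":0,"tz":0,"wx":0,"wy":0,"wz":0},
  {"hand":1,"tx":0,"ty":0,"tz":0,"wx":0,"wy":0,"wz":0},
  {"hand":1,"tx":0,"ty":0,"tz":0,"wx":0,"wy":0,"wz":0},
  {"hand":1,"tx":0,"ty":0,"tz":0,"wx":0,"wy":0,"wz":0},
  {"hand":1,"tx":0,"ty":0,"tz":0,"wx":0,"wy":0,"wz":0},
  {"hand":1,"tx":0,"ty":0,"tz":0,"wx":0,"wy":0,"wz":0},
])

```text
time: 24.27
tool_pos: [474.2, -321.8, 210.3]
tcp_rot: [3.141, 0.281, -1.586]
contact_force: [-1.1, -0.4, 0.6]
grip_width: 25.1
```

Request:
drive_tool([
  {"hand":1,"tx":0,"ty":0,"tz":-0.1,"wx":0,"wy":0,"wz":0},
  {"hand":1,"tx":0,"ty":0,"tz":-0.1,"wx":0,"wy":0,"wz":0},
  {"hand":1,"tx":0,"ty":0,"tz":-0.1,"wx":0,"wy":0,"wz":0},
  {"hand":1,"tx":0,"ty":0,"tz":-0.06,"wx":0,"wy":0,"wz":0},
  {"hand":1,"tx":0,"ty":0,"tz":0,"wx":0,"wy":0,"wz":0},
  {"hand":1,"tx":0,"ty":0,"tz":0,"wx":0,"wy":0,"wz":0},
])

```text
time: 24.77
tool_pos: [474.1, -325.6, 223.9]
tcp_rot: [3.14, 0.281, -1.586]
contact_force: [1.0, 0.7, -6.2]
grip_width: 25.2
```

Run:
```python
from h import *
goto([474,-322.5,213],[-np.pi,.279,-1.585])
o=get_obs(); print(o['contact_force'],o['grip_width'])
im,m=snap('side','s15',(330,110,430,230),5)
```

```text
at [ 474.1 -325.6  223.9] [ 3.14   0.281 -1.586] shift [0.   0.   0.28] norm 0.28
turn [ 0.01  0.02 -0.01]
[ 0.96473354  0.67265432 -6.15013038] 25.166922295797896
```

View pics/s15.png

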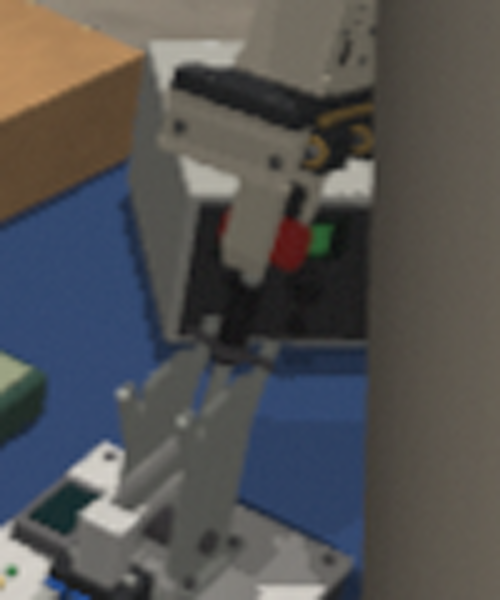

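Request:
drive_tool([
  {"hand":1,"tx":-0.077,"ty":0,"tz":0.001,"wx":0,"wy":0.2,"wz":0},
  {"hand":1,"tx":-0.154,"ty":0,"tz":0.003,"wx":0,"wy":0.4,"wz":0},
  {"hand":1,"tx":-0.154,"ty":0,"tz":0.003,"wx":0,"wy":0.4,"wz":0},
  {"hand":1,"tx":-0.154,"ty":0,"tz":0.003,"wx":0,"wy":0.4,"wz":0},
  {"hand":1,"tx":-0.154,"ty":0,"tz":0.003,"wx":0,"wy":0.4,"wz":0},
  {"hand":1,"tx":-0.154,"ty":0,"tz":0.003,"wx":0,"wy":0.4,"wz":0},
  {"hand":1,"tx":-0.154,"ty":0,"tz":0.003,"wx":0,"wy":0.4,"wz":0},
  {"hand":1,"tx":-0.154,"ty":0,"tz":0.003,"wx":0,"wy":0.4,"wz":0},
  {"hand":1,"tx":-0.077,"ty":0,"tz":0.001,"wx":0,"wy":0.2,"wz":0},
  {"hand":1,"tx":0,"ty":0,"tz":0,"wx":0,"wy":0,"wz":0},
])

```text
time: 25.65
tool_pos: [474.8, -275.8, 231.2]
tcp_rot: [3.141, 0.0, -1.584]
contact_force: [0.8, -1.5, -5.9]
grip_width: 25.0
```

Run:
```python
from h import *
o=get_obs(); print(o['tool_pos'],o['tcp_rot'],o['contact_force'],o['grip_width'])
im,m=snap('side','s16',(300,110,420,260),5)
```

```text
[ 474.82494655 -275.83863339  231.18085175] [ 3.14065721e+00  3.82950642e-04 -1.58379698e+00] [ 0.79804445 -1.51376258 -5.88231031] 25.0437341827311
```

View pics/s16.png

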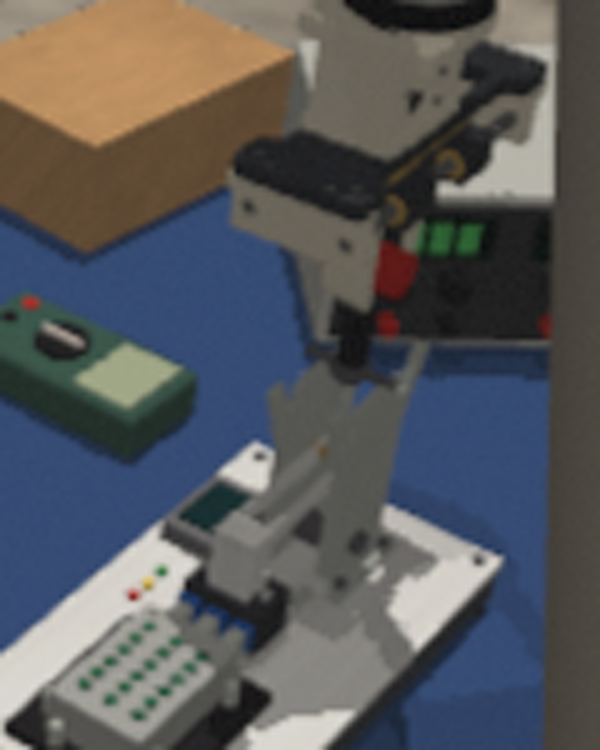

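Request:
drive_tool([
  {"hand":1,"tx":-0.077,"ty":0,"tz":0.001,"wx":0,"wy":0.2,"wz":0},
  {"hand":1,"tx":-0.154,"ty":0,"tz":0.003,"wx":0,"wy":0.4,"wz":0},
  {"hand":1,"tx":-0.154,"ty":0,"tz":0.003,"wx":0,"wy":0.4,"wz":0},
  {"hand":1,"tx":-0.154,"ty":0,"tz":0.003,"wx":0,"wy":0.4,"wz":0},
  {"hand":1,"tx":-0.154,"ty":0,"tz":0.003,"wx":0,"wy":0.4,"wz":0},
  {"hand":1,"tx":-0.154,"ty":0,"tz":0.003,"wx":0,"wy":0.4,"wz":0},
  {"hand":1,"tx":-0.154,"ty":0,"tz":0.003,"wx":0,"wy":0.4,"wz":0},
  {"hand":1,"tx":-0.154,"ty":0,"tz":0.003,"wx":0,"wy":0.4,"wz":0},
  {"hand":1,"tx":-0.077,"ty":0,"tz":0.001,"wx":0,"wy":0.2,"wz":0},
  {"hand":1,"tx":0,"ty":0,"tz":0,"wx":0,"wy":0,"wz":0},
  {"hand":1,"tx":0,"ty":0,"tz":0,"wx":0,"wy":0,"wz":0},
])

```text
time: 26.62
tool_pos: [475.5, -228.4, 223.9]
tcp_rot: [3.14, -0.277, -1.585]
contact_force: [0.0, -1.9, -5.7]
grip_width: 24.9
```

Run:
```python
from h import *
o=get_obs(); print(o['tool_pos'],o['tcp_rot'],o['contact_force'],o['grip_width'])
im,m=snap('side','s17',(300,110,420,260),5)
```

```text
[ 475.50509001 -228.4264229   223.85724283] [ 3.14003495 -0.2772543  -1.58501257] [ 0.02933621 -1.93296004 -5.69310535] 24.928561771109997
```

View pics/s17.png

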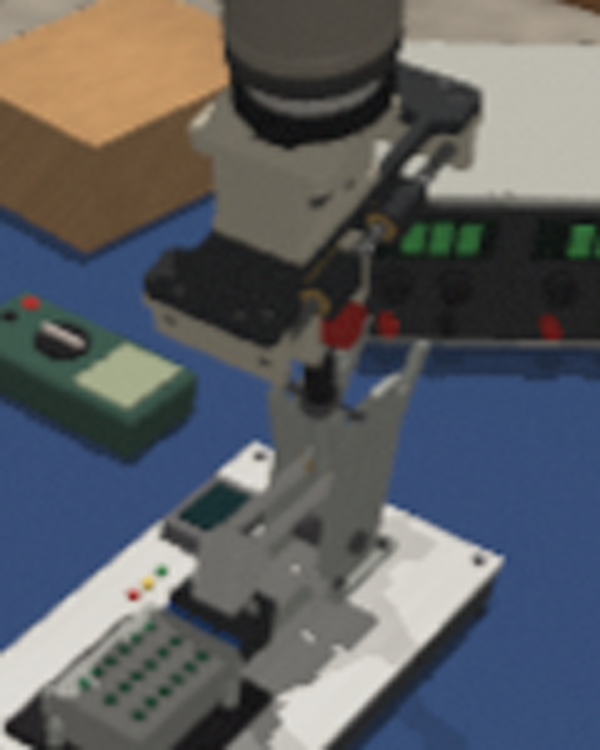

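Request:
drive_tool([
  {"hand":1,"tx":0,"ty":0,"tz":0.09,"wx":0,"wy":0,"wz":0},
  {"hand":1,"tx":0,"ty":0,"tz":0.09,"wx":0,"wy":0,"wz":0},
  {"hand":1,"tx":0,"ty":0,"tz":0.09,"wx":0,"wy":0,"wz":0},
  {"hand":1,"tx":0,"ty":0,"tz":0.08,"wx":0,"wy":0,"wz":0},
  {"hand":1,"tx":0,"ty":0,"tz":0,"wx":0,"wy":0,"wz":0},
  {"hand":1,"tx":0,"ty":0,"tz":0,"wx":0,"wy":0,"wz":0},
])

```text
time: 27.17
tool_pos: [475.6, -232.6, 211.3]
tcp_rot: [3.142, -0.279, -1.586]
contact_force: [-3.1, -0.3, 3.1]
grip_width: 25.2
```

Request:
drive_tool([
  {"hand":0.2,"tx":0,"ty":0,"tz":0,"wx":0,"wy":0,"wz":0},
  {"hand":-0.1,"tx":0,"ty":0,"tz":0,"wx":0,"wy":0,"wz":0},
  {"hand":-0.3,"tx":0,"ty":0,"tz":0,"wx":0,"wy":0,"wz":0},
  {"hand":-0.3,"tx":0,"ty":0,"tz":0,"wx":0,"wy":0,"wz":0},
  {"hand":-0.3,"tx":0,"ty":0,"tz":0,"wx":0,"wy":0,"wz":0},
  {"hand":-0.3,"tx":0,"ty":0,"tz":-0.5,"wx":0,"wy":0,"wz":0},
  {"hand":-0.3,"tx":0,"ty":0,"tz":-0.9,"wx":0,"wy":0,"wz":0},
  {"hand":-0.3,"tx":0,"ty":0,"tz":-0.9,"wx":0,"wy":0,"wz":0},
  {"hand":-0.3,"tx":0,"ty":0,"tz":-0.9,"wx":0,"wy":0,"wz":0},
  {"hand":-0.3,"tx":0,"ty":0,"tz":0,"wx":0,"wy":0,"wz":0},
  {"hand":-0.3,"tx":0,"ty":0,"tz":0,"wx":0,"wy":0,"wz":0},
])

```text
time: 28.08
tool_pos: [477.0, -196.9, 335.6]
tcp_rot: [-3.138, -0.279, -1.585]
contact_force: [-0.2, 0.1, -1.2]
grip_width: 59.6
```

Run:
```python
from mv import *
o=get_obs(); print(o['tool_pos'],o['tcp_rot'],o['contact_force'],o['grip_width'])
im,m=snap('side','s18',(300,130,420,260),4.5)
hsv=cv2.cvtColor(im,cv2.COLOR_BGR2HSV).astype(int); mk=((hsv[:,:,0]<8)|(hsv[:,:,0]>172))&(hsv[:,:,1]>130)&(hsv[:,:,2]>50)
ob=np.zeros_like(mk); ob[150:200,350:380]=mk[150:200,350:380]; r,c=rect(ob); print(r)
b=np.radians(16)
piv=np.array([474.7,-277.0,54.4])
for lift in (0,4,10):
    print(lift, proj('side',[piv+(165+lift)*np.array([.0039,np.sin(b),np.cos(b)])]))
im,m=snap('wrist','w18',s=1.4)
```

```text
[ 477.03 -196.9   335.65] [-3.14 -0.28 -1.59] [-0.15  0.09 -1.23] 59.56024526315466
((363.68963623046875, 175.27587890625), (17.826751708984375, 10.027547836303711), 21.801406860351562)
0 [[363.35 175.36]]
4 [[363.33 174.31]]
10 [[363.3  172.71]]
```

View pics/s18.png

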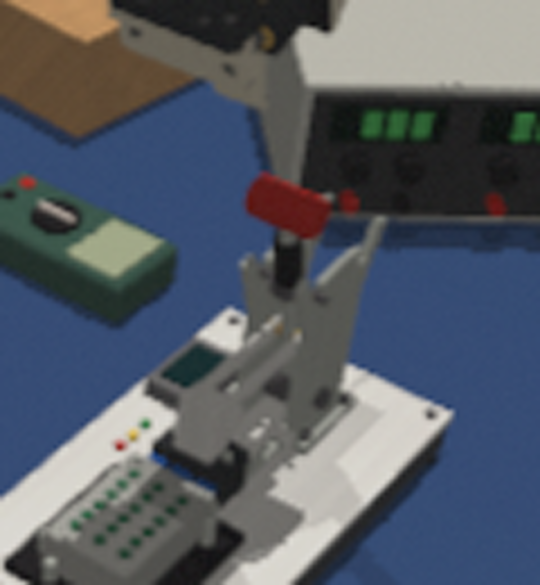

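View pics/w18.png

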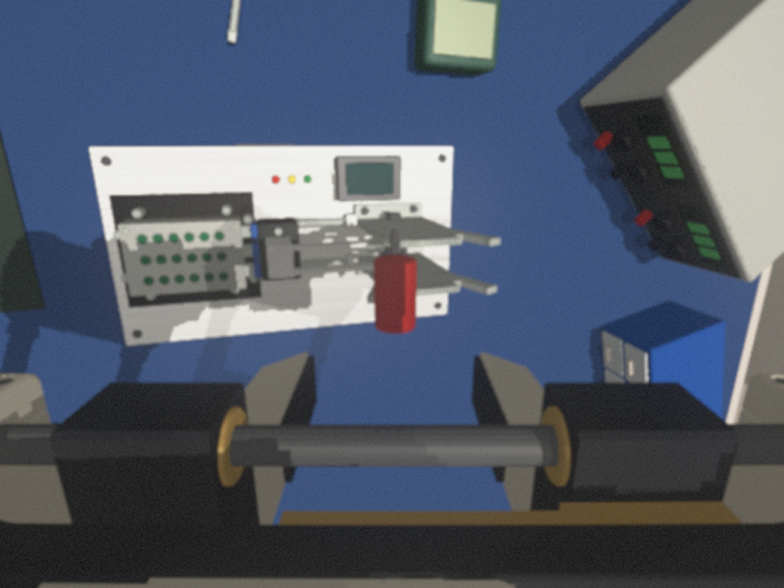

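Run:
```python
from mv import *
def redc(im,roi):
    f=im.astype(float); r=np.clip(f[:,:,2]-np.maximum(f[:,:,0],f[:,:,1])-25,0,None)
    x0,y0,x1,y1=roi; w=(r[y0:y1,x0:x1]>15).astype(float); ys,xs=np.mgrid[y0:y1,x0:x1]; 
    n,l,st,ce=cv2.connectedComponentsWithStats(w.astype(np.uint8)); i=1+np.argmax(st[1:,4]); print('comp',st[i]); w=w*(l==i)
    return np.array([(xs*w).sum(),(ys*w).sum()])/w.sum()
A=redc(np.load('pics/s12.npy'),(365,145,400,180)); B=redc(np.load('pics/s18.npy'),(345,155,385,195)); print(A,B,B-A)
piv=np.array([474.7,-277.0,56]); yaw=-.014
def hp(q,l):
    d=Ro.from_euler('z',yaw).apply([0,np.sin(q-.2793),np.cos(q-.2793)]); return proj('side',[piv+(165+l)*d])[0]
print('pred',hp(.5585,0)-hp(0,0))
for q in (.52,.54,.5585,.58):
  for l in (0,2,4,10): print(q,l,hp(q,l)-hp(0,0)-(B-A))
```

```text
comp [  7  10  19  14 169]
comp [ 10  14  18  14 170]
[380.61 161.27] [363.66 175.31] [-16.95  14.05]
pred [-17.71  14.27]
0.52 0 [ 0.58 -1.31]
0.52 2 [ 0.59 -1.85]
0.52 4 [ 0.6 -2.4]
0.52 10 [ 0.62 -4.06]
0.54 0 [-0.11 -0.52]
0.54 2 [-0.12 -1.06]
0.54 4 [-0.12 -1.59]
0.54 10 [-0.12 -3.22]
0.5585 0 [-0.76  0.23]
0.5585 2 [-0.77 -0.3 ]
0.5585 4 [-0.78 -0.83]
0.5585 10 [-0.81 -2.43]
0.58 0 [-1.51  1.11]
0.58 2 [-1.53  0.6 ]
0.58 4 [-1.55  0.08]
0.58 10 [-1.61 -1.48]
```

Request:
drive_tool([
  {"hand":-0.3,"tx":0,"ty":0,"tz":-0.6,"wx":0,"wy":0,"wz":0},
  {"hand":-0.3,"tx":0.8,"ty":0.4,"tz":-0.2,"wx":0,"wy":0,"wz":0},
  {"hand":-0.3,"tx":0.8,"ty":0.4,"tz":-0.2,"wx":0,"wy":0,"wz":0},
  {"hand":-0.3,"tx":0.8,"ty":0.4,"tz":-0.2,"wx":0,"wy":0,"wz":0},
  {"hand":-0.3,"tx":0.8,"ty":0.4,"tz":-0.2,"wx":0,"wy":0,"wz":0},
  {"hand":-0.3,"tx":0.8,"ty":0.4,"tz":-0.2,"wx":0,"wy":0,"wz":0},
  {"hand":-0.3,"tx":0.8,"ty":0.4,"tz":-0.2,"wx":0,"wy":0,"wz":0},
  {"hand":-0.3,"tx":0.8,"ty":0.4,"tz":-0.2,"wx":0,"wy":0,"wz":0},
  {"hand":-0.3,"tx":0.8,"ty":0.4,"tz":-0.2,"wx":0,"wy":0,"wz":0},
  {"hand":-0.3,"tx":0,"ty":0,"tz":0,"wx":0,"wy":0,"wz":0},
  {"hand":-0.3,"tx":0,"ty":0,"tz":0,"wx":0,"wy":0,"wz":0},
])

```text
time: 29.1
tool_pos: [344.0, -418.9, 486.9]
tcp_rot: [3.139, -0.276, -1.589]
contact_force: [0.1, -0.6, 0.1]
grip_width: 60.0
```

Run:
```python
from mv import *
o=get_obs(); print(o['tool_pos'],o['contact_force'])
im,m=snap('top','t19',(110,120,430,300),2.5)
vents('top',im,m,72,(280,220,335,280))
im,m=snap('side','s19',(290,140,430,280),4)
```

```text
[ 344.03 -418.86  486.87] [ 0.15 -0.56  0.12]
top 1 mean [ 458.7  -112.06] rect [ 458.7  -112.06] (0.0, 0.0) 0.0 long axis deg 0.0
```

View pics/t19.png

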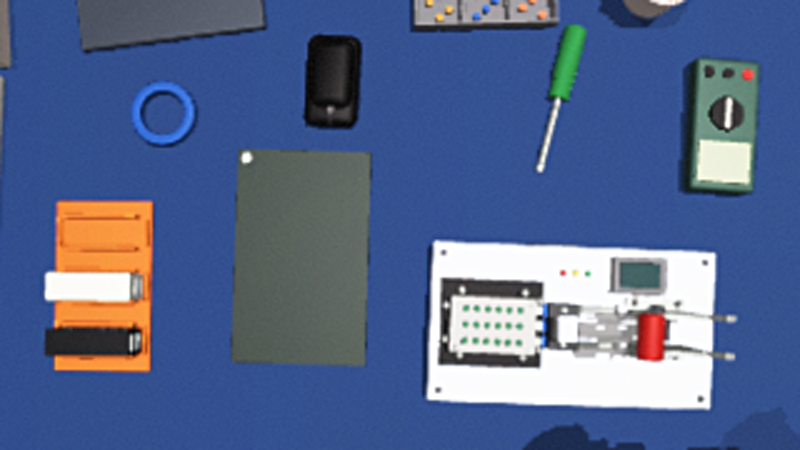

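View pics/s19.png

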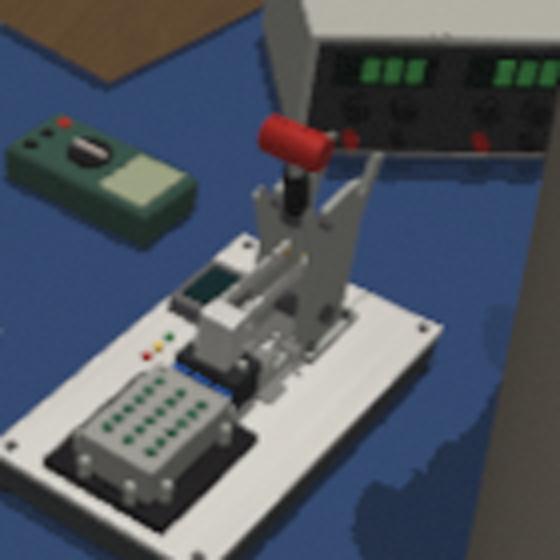

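Run:
```python
from mv import *
im=np.load('pics/t19.npy'); f=im.astype(int); m=camera_model('top')
mk=((f[:,:,1]-f[:,:,2])>18); o=np.zeros_like(mk); o[235:265,290:322]=mk[235:265,290:322]
n,l,st,ce=cv2.connectedComponentsWithStats(o.astype(np.uint8)); P=pix('top',ce[1:],72,m)[:,:2]
r=cv2.minAreaRect(P.astype(np.float32)); print(n-1,np.mean(cv2.boxPoints(r),0),r)
mk=(f[:,:,2]-np.maximum(f[:,:,0],f[:,:,1]))>60; o=np.zeros_like(mk); o[235:275,355:385]=mk[235:275,355:385]
r,c=rect(o); print(r, pix('top',[r[0]],214.6,m))
```

```text
18 [476.22 -95.33] ((476.2180480957031, -95.32781982421875), (58.0594367980957, 34.67043685913086), 89.07344055175781)
((370.0, 254.0), (10.0, 18.0), 0.0) [[ 476.74 -233.66  214.6 ]]
```

```bash
python3 -c "
from plant import *
print(close_job())"
```

```text
the job is handed in; nothing more can be done
None
```

I carried out the whole task and handed it in at about 29 s of the 62 s allowed; `close_job` gives no verdict, so I only have my own last checks.

- **Mat:** I took the grey computer out of the rack by its 28 mm thickness. I tilted it 40° and let it down onto the mat by opening the fingers, and it came to rest vents up. My first attempt at the tilt ran into the wrist joint's limit, so I turned the tool 50° and tilted it sideways instead.
- **Nest:** I regripped it by its long sides and lowered it between the pins with no sign of resistance. The ports face the plugs, and I let go of it there.
- **Lever:** I gripped the T-handle and lifted it about 14 mm against a force of about 6 N. I swung it 32°, lowered it into the test notch, let go and moved well clear.

**Last checks:**
- **Computer:** The top camera found all 18 vents. Their centre is about 2 mm from where the pins put the nest centre, inside the 5 mm limit. The side view shows the computer flat with the plugs in the ports.
- **Lever:** From the handle's position I estimate a swing of about 0.54–0.55 rad (more than 0.52 is needed). The grip lift is about 0, good to about 1.5 mm (less than 4 mm is needed). The nominal swing is 0.5585 rad; the shortfall fits within the play of the notch, but the pictures are not sharp enough to pin it down further.
- **Surroundings:** The other two computers and the loose things look unmoved in the final top picture. I checked them by eye only.
- **Robot:** The contact force read near zero, and nothing was touching the arm.

One automatic vent count failed at the end because its colour threshold did not suit the light. I repeated it with a different threshold, which gave the figure above.

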